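Take the hot lid off the heat-treating box with the lid lifter

ROBOT

A 7-joint arm with a two-finger parallel gripper is mounted at the origin on a cart in front of the work surface, level with it; the furniture and walls round the work are solid. World frame = base frame: x ahead of the robot, y to its left, z up, the work surface at z = 0. Lengths are in m, angles in degrees, forces in N, time in s.
With the tool pointing down it reaches from about 0.35 to 0.9 m from the base axis. Payload 8.1 kg.
Tool frame: the origin (TCP) lies midway between the tips of the shut fingers; the grasp point (between the pads) lies 19 mm behind it (grip_depth is the distance from the TCP to the grasp point, in m); z points along the fingers, x is the direction in which the jaws open and shut, and the axes are right-handed (so a half turn about z gives the same grasp; the last joint's range is limited). The gripper opens to 85 mm and grips with 20 to 120 N. Pads are 22 mm wide; open, the fingers measure 114 mm over their backs; the gripper's body (76 mm by 85 mm) begins 54 mm behind the grasp point. The pads swing forward as they close: fully open they stand 13 mm farther back than shut.
Start: joints at [60.527, 24.895, 1.432, 90.138, -0.665, 64.973, -4.303], TCP at [0.25, -0.573, 0.231] pointing down, gripper open.
Joint ranges: [-149.89, 149.89], [-25.12, 119.58], [-72.63, 75.52], [4.76, 147.25], [-75.54, 255.54], [6.69, 114.76], [-157.13, 157.13]. Speed limits (degrees/s): [127.2, 127.2, 172.46, 172.46, 180, 180, 180].

INTERFACE

Orientations are given as a 3x3 rotation matrix whose columns are the frame's x, y, z axes.
In Python, from bench import get_obs, snapshot, calibration, job_done, boxes_of, silhouettes, landmark_of, grip_depth gives the robot as it stands. The module is installed in compiled form; this text tells all that it offers.
- The arm moves only by the tool send_rows, never from a script. Its argument "rows" is a list of rows, each a list of 7 numbers: the shift along the world's x, y, z as a fraction of full scale, then the turn, a rotation vector about the world's x, y, z as a fraction of full scale, then the closure in counts, from 0 (fully open) to 255 (shut). A call has 1 to 12 rows; each row is the pose to reach, as a shift and turn from the pose commanded when the call began; what a row does not reach only later rows make up. Full scale, the value 1, is 120 mm for a shift and 90 degrees for a turn. A row lasts 1/10 s, in which the tool goes at most 50 mm and 8.59 degrees, less where a joint would pass 70% of its speed; a pose out of reach is approached as far as the arm can. A call with a number of a shift or a turn outside -1 to 1 is refused whole. A call with a gripper value outside its range is refused whole. The fingers move at their own pace and stop on an object; "newtons" is the grip in N (left out, the last holds). Time passes only in rows, so rows that repeat a pose let the fingers close. It gives the time, the measured TCP pose, the force and the opening at its end, in the units of the state.
- get_obs(): the state, without advancing time (a new reading comes with each control period).
- snapshot(name): name is "scene" or "top" or "wrist"; returns the picture (400x640x3 uint8, red, green, blue); there is no depth.
- calibration(name): a dict with "intrinsics" (3x3 intrinsics, pixels), "D" ([k1, k2, p1, p2, k3] as OpenCV has them; the pictures are not rectified), "rvec" (rotation vector, rad) and "tvec" (3), from world to camera coordinates, as OpenCV has them; the wrist camera has in their place "mount" (4x4, takes a point from camera to tool coordinates, whose origin is the TCP and whose axes are the tool frame's). Camera axes: x right, y down, z forward; pixel columns grow to the right and rows downward; lengths in m; the calibration is good to about 2 mm. A picture is of the moment at which its call begins: read the wrist's pose just before it. calibration takes no time and is no camera call.
- job_done(): hands the job in, once; it reports no verdict.
Trained networks look in the newest picture that a camera, given by its name, has taken for a name from the list of things; names that differ only in an ending like _2 or _b are one class to them, and where a whole thing is asked for, a point or a joint stands for the part that bears it (a point fixed in the world has none). Each returns a list of dicts, best first, with "confidence" (0 to 1); they miss things now and then, are a little off and sometimes report something else, mostly with a low value. They report only what shows in the picture. A call takes as long as a camera call. They do not tell look-alikes from the thing itself.
- boxes_of(camera, thing): "point" ([column, row] in pixels, amid what is visible of it).
- silhouettes(camera, thing): "region" (400x640 bool, what is visible of it) and "point" ([column, row] in pixels, amid what is visible of it).
- landmark_of(camera, thing): "point" ([column, row] in pixels: a listed point, or the origin of a listed thing).
The state is a dict: "time_s": time; "joints": joint angles; "joint_vel": joint speeds; "tau": joint torques, N m; "tcp_pos": TCP position; "tcp_rot": TCP orientation; "contact_force": force on the tool from outside, world axes, zero at the start; "wrist_torque": the same for the moment, N m; "opening": finger opening in m.
Only numpy, scipy, OpenCV 4.12 (cv2) and the standard library are available. Lean on these libraries where they do the work, as an engineer would, in place of code of your own. Each camera call takes 0.05 s, during which the arm holds its last target.

TASK

The lid of the small heat-treating box is hot: take the lid lifter out of its holder, catch the lid's loop handle with its hook and draw the lid gently, still resting on the box, towards the front of the box until you feel it come up against its hidden stop, which frees the catches underneath. Then lift the lid off by the loop, keeping it level, set it down gently and flat in the middle of the round cooling ring, unhook the lifter and stand it back in its holder. Never force the lid against its catches or its stop, never touch it with the gripper, and leave the other things on the bench alone.

Things in the scene. Friction and masses are not known exactly. Their poses are not given: they have to be found in the camera images.
- oven_rim (a point): grey heat-treating box with a round dial and vent slots on its front, fixed, 118 (x) x 112 (y) outside, 70 high; the point is the middle of its open top, at rim height; x points from its front (dial side) to its back, z up. The lid rests on the rim between two side guides (6 high, 2 clear of the lid each side), so it slides only along x
- lid: dark steel lid plate, 112 (x) x 96 (y) x 6, 0.5 to 0.73 kg, loose; origin at the middle of the plate's underside (the centre of mass lies near it), x axis as the box's, z up. Two catch feet hang 16 below the plate, within 29 of the centre. On top a loop handle, see lid_loop
- lid_loop (a point): middle of the top of the lid's loop handle, at half its thickness, 33 above the plate's underside. The loop is bent from flat bar, 14 wide (along x) and 5 thick; its top runs straight along the lid's y axis, 59 clear between the legs and 24 clear above the plate's top
- trivet_top (a point): round cooling ring of dark bar on three legs, fixed, 84 diameter at the bar's centre line (76 clear inside), 30 high; the point is its centre, at the height of its top. The lid may lie on it at any yaw, its two feet inside the ring
- holder_mouth (a point): aluminium holder for the lifter, fixed: an upright rectangular cup, 52 (x) x 30 (y) clear inside, 60 high, inner floor 5 above the bench (foot plate 90 x 70); the point is the middle of its mouth at rim height, x along its longer side, z up
- lifter_grip (a point): centre of the lid lifter's square wooden grip, 24 x 24 and 52 high, z up its stem. The lifter (0.2 kg, 131 high) stands loose and upright in the holder, x axis along the holder's. Below the grip a steel hook: a strap at x -20 to -14 goes down to a flat foot (x -20 to 20, 20 wide, 5 thick) with an upturned tip at x 14 to 20, rising 9 above the foot
- lifter_saddle (a point): middle of the upper face of the lifter's foot, 97 straight below lifter_grip and 5 above its lowest face: the place where the top of the loop lies, in the 28 wide gap between strap and tip
- tape: tape measure, 41x89x65, standing loose on the bench; bystander, leave alone
- offcut: wooden offcut, 42x130x38, lying loose and flat; bystander, leave alone
- lifter: the lid lifter as a whole (see lifter_grip); origin at the middle of its foot's lowest face, 102 below lifter_grip
- oven: the whole box; origin under its middle, on the bench. Inside, unseen, two feet under the lid sit beneath a catch bar. Drawn to the front (-x), the lid meets a rigid stop after 5 to 28 mm, not to be told from outside; the feet are clear of the bar only in the last 3 mm. Catches and stop bear 13 N in all, lid's weight included; friction is 2 to 5 N, over 6 N tells the stop
- bread_maker: white rounded bread maker, fixed, 330 (x) x 270 (y) x 255 high, between the box and the cooling ring near the bench's back: an obstacle; origin under its middle, front faces -x
- trivet: the cooling ring as a whole (see trivet_top); origin under its middle, on the bench
Things that resemble listed ones, but are neither listed nor needed, are in the scene too. What is shaped like the lifter but turquoise is not meant.

How it is judged:
By the outcome, as a careful person would: the job done as asked, in the order asked, and still so for the second after the job is handed in, with the robot touching nothing.
It also fails if it takes over 72 s, if anything falls off the work surface, if the arm or the gripper's body presses on something with over 40 N, if the wrist force passes 120 N, or if a joint passes its speed limit or range.

## Working session

There is one attempt and no reset: what is moved stays moved. The work goes in short steps, Python scripts to look and compute and a tool call to move; the robot and the scene stay as the last step left them, time stands still between calls to the robot, and variables do not carry over. Pictures are saved under pics/ and viewed, and the job is handed in when it is done.

Besides the shell and the picture viewer there is one more tool, called after ">>>" by a JSON object that holds its "op" and its "data". send_rows: Moves the arm, as the interface text tells. Its arguments: {"type":"object","properties":{"rows":{"type":"array"},"newtons":{"type":"number"}},"required":["rows"]}

```bash
mkdir -p pics; cat > h.py <<'E'
import numpy as np, cv2
from bench import *
def snap(n,f):
    im=snapshot(n); cv2.imwrite('pics/'+f,im[:,:,::-1]); return im
def cam(n):
    c=calibration(n); K=np.array(c['intrinsics'],float);D=np.array(c['D'],float)
    if 'rvec' in c:
        R=cv2.Rodrigues(np.array(c['rvec'],float))[0]; t=np.array(c['tvec'],float).ravel()
    else:
        o=get_obs(); T=np.eye(4);T[:3,:3]=o['tcp_rot'];T[:3,3]=o['tcp_pos']
        M=np.linalg.inv(T@np.array(c['mount'])); R=M[:3,:3];t=M[:3,3]
    return K,D,R,t
def ray(c,p):
    K,D,R,t=c
    u=cv2.undistortPoints(np.array([[p]],float),K,D).ravel()
    return -R.T@t, R.T@np.array([u[0],u[1],1])
def atz(c,p,z):
    o,d=ray(c,p); return o+d*(z-o[2])/d[2]
def proj(c,X):
    K,D,R,t=c
    return cv2.projectPoints(np.array(X,float).reshape(-1,3),cv2.Rodrigues(R)[0],t,K,D)[0].reshape(-1,2)
def tri(l):
    A=np.zeros((3,3));b=np.zeros(3)
    for c,p in l:
        o,d=ray(c,p);d=d/np.linalg.norm(d);P=np.eye(3)-np.outer(d,d);A+=P;b+=P@o
    X=np.linalg.solve(A,b); return X,[np.round(proj(c,X)[0]-p,1) for c,p in l]
E
python3 - <<'E'
from h import *
print(grip_depth)
o=get_obs();print(o)
for n in ['scene','top','wrist']:
    snap(n,n+'0.png')
    for th in ['oven_rim','lid','lid_loop','trivet_top','holder_mouth','lifter_grip','lifter_saddle','lifter']:
        print(n,th,[(np.round(d['point'],1).tolist(),round(d['confidence'],2)) for d in landmark_of(n,th)])
E
```

```text
0.0187
{'time_s': 0.0, 'joints': array([60.52739007, 24.93726015,  1.43150871, 90.18842087, -0.66438283,
       64.97288969, -4.29990616]), 'joint_vel': array([ 0.07048367, -0.03490182, -0.08165943,  0.00813313,  0.0093331 ,
       -0.00365844,  0.0183771 ]), 'tau': array([-5.24190527e-04, -6.70479870e+01,  1.02377795e+00, -3.16219568e+01,
        1.51231396e-02,  1.24799501e-02, -1.55229958e-05]), 'tcp_pos': array([ 0.24990118, -0.5723234 ,  0.23052193]), 'tcp_rot': array([[ 4.00229780e-01, -9.16414499e-01, -7.66948862e-04],
       [-9.16413479e-01, -4.00230486e-01,  1.37612781e-03],
       [-1.56805980e-03,  1.52074942e-04, -9.99998759e-01]]), 'contact_force': array([-0.10577219,  0.2855663 ,  0.07802834]), 'wrist_torque': array([ 0.06647788,  0.0145985 , -0.00711508]), 'opening': 0.0852137719255092}
scene oven_rim [([330.1, 134.9], 0.62)]
scene lid [([330.9, 140.4], 0.84)]
scene lid_loop [([330.9, 127.5], 0.6)]
scene trivet_top [([346.2, 202.9], 0.71)]
scene holder_mouth [([279.7, 262.1], 0.75)]
scene lifter_grip [([281.4, 249.5], 0.7), ([325.1, 315.6], 0.69)]
scene lifter_saddle [([320.2, 337.3], 0.65)]
scene lifter [([321.6, 341.0], 0.88), ([278.9, 274.8], 0.79)]
top oven_rim [([264.6, 211.9], 0.69), ([413.5, 146.1], 0.55)]
top lid [([418.0, 147.6], 0.73)]
top lid_loop [([421.3, 142.7], 0.61)]
top trivet_top [([359.2, 206.2], 0.68)]
top holder_mouth [([266.1, 212.1], 0.56), ([413.1, 148.2], 0.55)]
top lifter_grip [([266.0, 210.9], 0.6), ([239.2, 277.5], 0.5)]
top lifter_saddle [([240.7, 275.3], 0.61), ([270.9, 214.7], 0.41)]
top lifter [([266.8, 215.0], 0.62), ([242.3, 273.5], 0.42)]
wrist oven_rim []
wrist lid []
wrist lid_loop []
wrist trivet_top []
wrist holder_mouth []
wrist lifter_grip []
wrist lifter_saddle []
wrist lifter []
```

View pics/scene0.png

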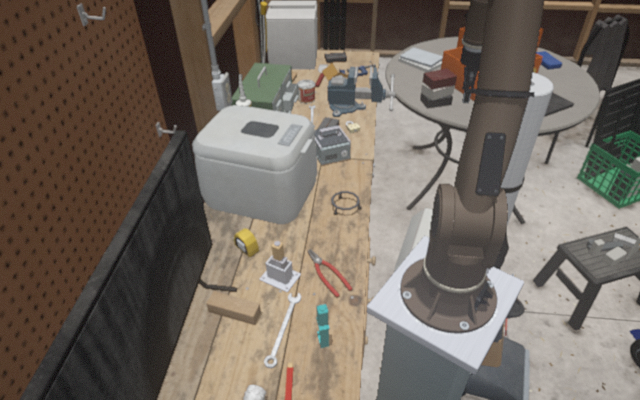

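View pics/top0.png

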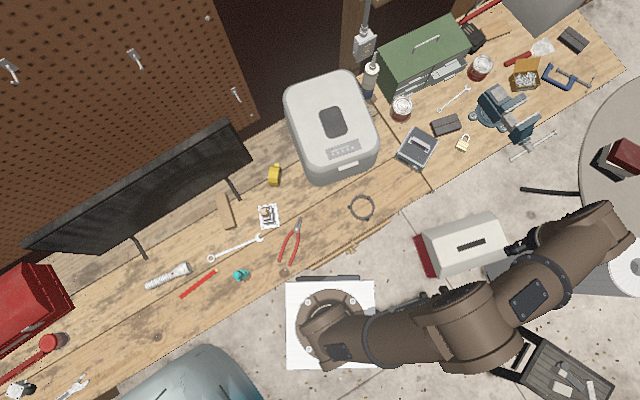

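View pics/wrist0.png

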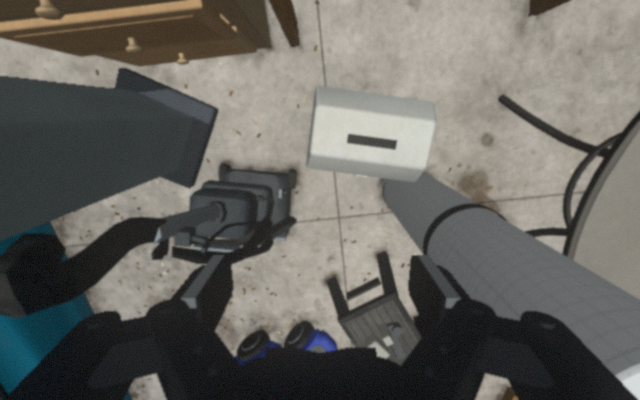

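```bash
python3 - <<'E'
from h import *
s=cam('scene');t=cam('top')
for n,a,b in [('rim',(330.1,134.9),(413.5,146.1)),('lid',(330.9,140.4),(418,147.6)),('loop',(330.9,127.5),(421.3,142.7)),('triv',(346.2,202.9),(359.2,206.2)),('holder',(279.7,262.1),(266.1,212.1)),('grip',(281.4,249.5),(266,210.9)),('grip2',(325.1,315.6),(239.2,277.5))]:
    print(n,tri([(s,a),(t,b)]))
print('cams',ray(s,(320,200)),ray(t,(320,200)))
for f,r,k in [('scene',(255,225,350,365),5),('top',(210,120,460,300),3)]:
    im=cv2.imread(f'pics/{f}0.png');x0,y0,x1,y1=r
    cv2.imwrite(f'pics/{f}0c.png',cv2.resize(im[y0:y1,x0:x1],None,fx=k if f!='scene' else 4.2,fy=k if f!='scene' else 4.2,interpolation=cv2.INTER_CUBIC))
E
```

```text
rim (array([ 0.61210376, -0.31730233,  0.09224922]), [array([-1.2, -0.2]), array([0.6, 1.1])])
lid (array([ 0.62218189, -0.34184854,  0.05152406]), [array([-0.3, -0.1]), array([0.2, 0.3])])
loop (array([ 0.62208402, -0.34105023,  0.10587731]), [array([-0.4, -0.1]), array([0.2, 0.3])])
triv (array([ 0.41155588, -0.121812  ,  0.01836423]), [array([-1.9, -0.3]), array([0.8, 1.5])])
holder (array([0.39520573, 0.21465173, 0.05570298]), [array([-1.5, -0.3]), array([0.6, 1. ])])
grip (array([0.39150345, 0.20814062, 0.10123459]), [array([-1.8, -0.4]), array([0.7, 1.2])])
grip2 (array([0.17361244, 0.302989  , 0.09785996]), [array([0.9, 0.1]), array([-0.3, -0.5])])
cams (array([-0.20846572,  0.8211151 ,  0.99946132]), array([ 0.45841848, -0.60380338, -0.65223166])) (array([0.17155003, 0.01618374, 1.45066203]), array([ 0.18705255,  0.00513979, -0.98235589]))
```

View pics/scene0c.png

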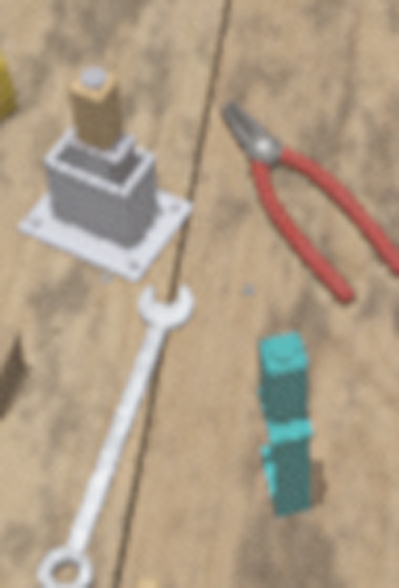

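View pics/top0c.png

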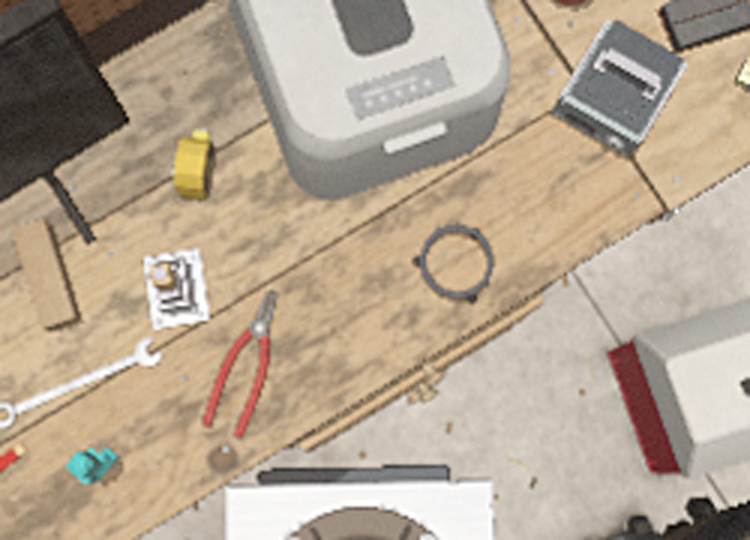

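```bash
python3 - <<'E'
from h import *
s=cam('scene');t=cam('top')
print(np.round(calibration('wrist')['mount'],3).tolist(), calibration('wrist')['intrinsics'])
im=cv2.imread('pics/top0.png')
def poly(X,col,im,c,closed=True):
    p=np.round(proj(c,X)*1).astype(int); cv2.polylines(im,[p.reshape(-1,1,2)],closed,col,1)
for x in np.arange(0.1,1.0,.1): poly([[x,-.8,0],[x,.8,0]],(255,255,0) if abs(x-.4)>.01 else (0,0,255),im,t,False)
for y in np.arange(-.8,.81,.1): poly([[.1,y,0],[.9,y,0]],(0,255,0) if abs(y)>.01 else (0,0,255),im,t,False)
cv2.imwrite('pics/grid.png',im)
l=[('top','tape'),('top','offcut'),('top','bread_maker'),('top','holder_mouth'),('top','oven')]
snapshot('top')
for n,th in l:
    for d in silhouettes(n,th)[:2]:
        m=d['region'].astype(np.uint8);print(n,th,round(d['confidence'],2),d['point'],m.sum(),np.round(cv2.minAreaRect(cv2.findNonZero(m))[1],1),cv2.boxPoints(cv2.minAreaRect(cv2.findNonZero(m))).round().tolist())
E
```

```text
[[1.0, 0.001, -0.001, 0.0], [-0.001, 0.957, 0.29, -0.075], [0.001, -0.29, 0.957, -0.142], [0.0, 0.0, 0.0, 1.0]] [[300.55875203   0.         320.34261806]
 [  0.         300.55875203 202.3895101 ]
 [  0.           0.           1.        ]]
top tape 0.7 [275.1, 174.2] 244 [23. 12.] [[268.0, 163.0], [280.0, 163.0], [280.0, 186.0], [268.0, 186.0]]
top offcut 0.87 [225.2, 211.1] 400 [34.9 12.3] [[213.0, 196.0], [225.0, 192.0], [235.0, 226.0], [223.0, 229.0]]
top holder_mouth 0.74 [271.2, 218.8] 327 [25. 19.] [[259.0, 204.0], [278.0, 204.0], [278.0, 229.0], [259.0, 229.0]]
top oven 0.89 [405.1, 160.3] 350 [31.9 34.7] [[392.0, 158.0], [409.0, 128.0], [437.0, 143.0], [420.0, 173.0]]
```

View pics/grid.png

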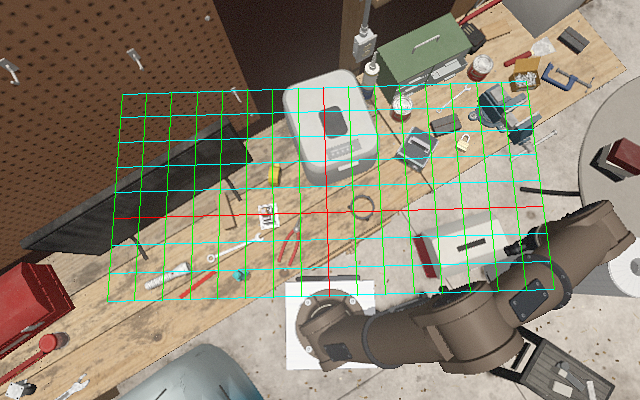

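>>> {"op": "send_rows", "data": {"rows": [[0.2,0.2,0.6,0,0,0,0],[0.5,0.4,1,0,0,0,0],[0.9,0.7,1,0,0,0,0],[0.9,0.7,1,0,0,0,0]]}}

```text
time_s: 2.05
tcp_pos: [0.3599, -0.4878, 0.3534]
tcp_rot: [[0.4, -0.917, 0.002], [-0.917, -0.4, -0.002], [0.002, -0.001, -1.0]]
contact_force: [0.3, -0.7, -0.8]
opening: 0.0853
```

>>> {"op": "send_rows", "data": {"rows": [[0.35,0.3,0,0,0,0,0],[0.7,0.6,0,0,0,0,0],[0.95,0.75,0,0,0,0,0],[0.95,0.75,0,0,0,0,0]]}}

```text
time_s: 2.45
tcp_pos: [0.4784, -0.3922, 0.351]
tcp_rot: [[0.41, -0.912, 0.003], [-0.912, -0.41, 0.004], [-0.002, -0.004, -1.0]]
contact_force: [-0.2, 1.1, -0.1]
opening: 0.0854
```

>>> {"op": "send_rows", "data": {"rows": [[0.35,0.3,0,0,0,0,0],[0.7,0.6,0,0,0,0,0],[0.9,0.7,0,0,0,0,0],[0.9,0.7,0,0,0,0,0],[0.9,0.7,0,0,0,0,0]]}}

```text
time_s: 2.95
tcp_pos: [0.5806, -0.3142, 0.3508]
tcp_rot: [[0.402, -0.916, -0.001], [-0.916, -0.402, 0.0], [-0.0, 0.001, -1.0]]
contact_force: [-0.2, 0.0, -0.5]
opening: 0.0854
```

```bash
python3 - <<'E'
from h import *
o=get_obs();print(o['joints'],o['tcp_pos'],o['tcp_rot'])
snap('wrist','w1.png')
for th in ['oven_rim','lid','lid_loop','trivet_top','bread_maker']:
        print(th,[(np.round(d['point'],1).tolist(),round(d['confidence'],2)) for d in landmark_of('wrist',th)])
E
```

```text
[ 27.18086245  25.16652331  -5.48310315  72.94045731   2.35997695
  82.04670323 -44.41247846] [ 0.58058851 -0.31419419  0.35075064] [[ 4.01957417e-01 -9.15658013e-01 -7.99196264e-04]
 [-9.15658239e-01 -4.01957662e-01  1.66367094e-04]
 [-4.73578425e-04  6.64918156e-04 -9.99999667e-01]]
oven_rim [([347.8, 146.4], 0.28)]
lid [([348.4, 145.0], 0.93)]
lid_loop [([349.7, 147.3], 0.75)]
trivet_top []
bread_maker []
```

View pics/w1.png

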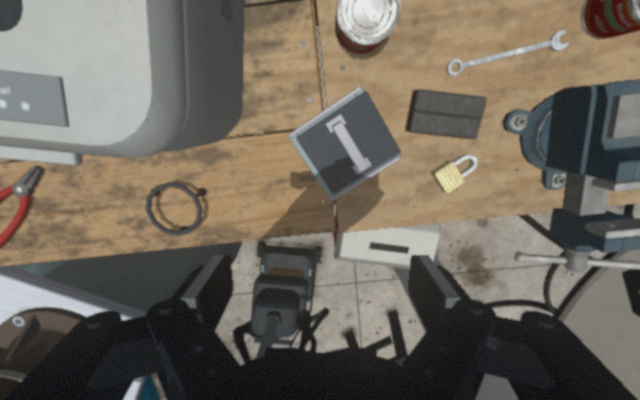

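```bash
python3 - <<'E'
import cv2
im=cv2.imread('pics/w1.png');cv2.imwrite('pics/w1c.png',cv2.resize(im[75:215,275:415],None,fx=4.2,fy=4.2,interpolation=cv2.INTER_CUBIC))
im=cv2.imread('pics/w1.png');cv2.imwrite('pics/w1d.png',cv2.resize(im[165:255,135:225],None,fx=5,fy=5,interpolation=cv2.INTER_CUBIC))
E
```

```text
(no output)
```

View pics/w1c.png

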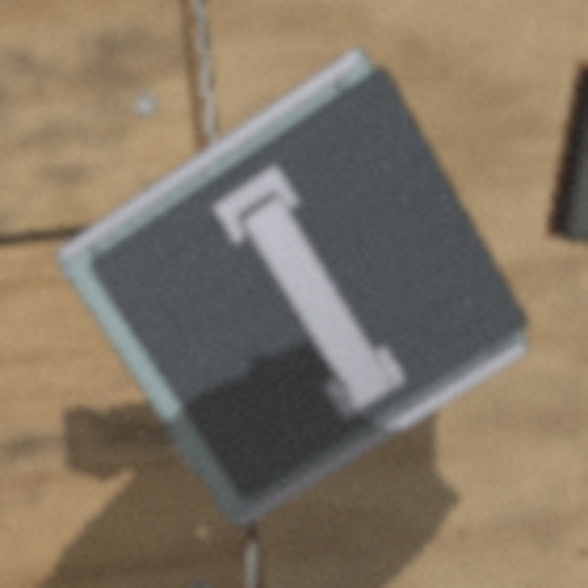

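View pics/w1d.png

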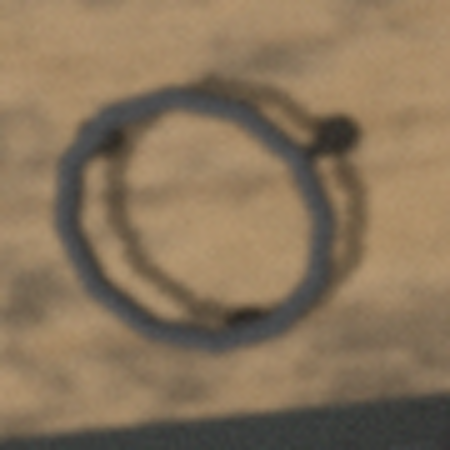

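```bash
python3 - <<'E'
from h import *
w=cam('wrist')
f=lambda p:(p[0]/4.2+275-.4,p[1]/4.2+75-.4)
print('loop',atz(w,(349.7,147.3),.103), atz(w,f((320,297)),.1055))
C=[f(p) for p in [(90,258),(385,68),(527,325),(243,520)]]
P=np.array([atz(w,p,.076) for p in C]);print(P.round(4),P.mean(0))
for i in range(4):
    d=P[(i+1)%4]-P[i];print(np.linalg.norm(d),np.degrees(np.arctan2(d[1],d[0])))
g=[(60,255),(360,50),(527,345),(250,520)]
G=np.array([atz(w,f(p),.074) for p in g])
for i in range(4):
    d=G[(i+1)%4]-G[i];print('g',np.linalg.norm(d),np.degrees(np.arctan2(d[1],d[0])))
# ring
f5=lambda p:(p[0]/5+135-.4,p[1]/5+165-.4)
im=cv2.imread('pics/w1.png')
pts=[(195,97),(300,150),(322,240),(285,310),(215,338),(130,310),(75,235),(75,165),(120,110)]
Q=np.array([atz(w,f5(p),.027)[:2] for p in pts])
(A,_,_,_)=np.linalg.lstsq(np.c_[2*Q,np.ones(len(Q))],(Q**2).sum(1),rcond=None);print('ring',A[:2],np.sqrt(A[2]+A[:2]@A[:2])*2, 'top-based',atz(cam('top'),(359.2,206.2),.03),atz(cam('scene'),(346.2,202.9),.03))
print('looptop',atz(cam('top'),(421.3,142.7),.103),atz(cam('scene'),(330.9,127.5),.103))
E
```

```text
loop [ 0.62193908 -0.33816881  0.103     ] [ 0.6249263  -0.33804357  0.1055    ]
[[ 0.6047 -0.2684  0.076 ]
 [ 0.6946 -0.3305  0.076 ]
 [ 0.6421 -0.4082  0.076 ]
 [ 0.544  -0.35    0.076 ]] [ 0.62134911 -0.33929614  0.076     ]
0.10929180761074357 -34.657108753523104
0.09376929415184021 -124.08762731178582
0.1140333349968234 149.33338102594473
0.10176169521221852 53.353231256259846
g 0.11358475313983249 -33.27891277659814
g 0.10876938438980718 -123.63855598604938
g 0.1092590059163679 147.11387221369972
g 0.10957690923040957 58.62764581482243
ring [ 0.41357862 -0.12810416] 0.08233979547041831 top-based [ 0.41503543 -0.11796916  0.03      ] [ 0.39849976 -0.11277898  0.03      ]
looptop [ 0.62434214 -0.34117786  0.103     ] [ 0.62332961 -0.34519666  0.103     ]
```

>>> {"op": "send_rows", "data": {"rows": [[-0.1,0.35,0,0,0,0,0],[-0.18,0.7,0,0,0,0,0],[-0.27,1,0,0,0,0,0]]}}

```text
time_s: 3.55
tcp_pos: [0.547, -0.1932, 0.3515]
tcp_rot: [[0.4, -0.917, 0.0], [-0.917, -0.4, 0.0], [-0.0, -0.001, -1.0]]
contact_force: [0.2, 0.3, 1.2]
opening: 0.0853
```

>>> {"op": "send_rows", "data": {"rows": [[-0.1,0.35,0,0,0,0,0],[-0.18,0.7,0,0,0,0,0],[-0.27,1,0,0,0,0,0]]}}

```text
time_s: 3.85
tcp_pos: [0.5145, -0.0731, 0.3517]
tcp_rot: [[0.4, -0.916, 0.001], [-0.916, -0.4, 0.0], [0.0, -0.001, -1.0]]
contact_force: [0.1, 0.4, -0.7]
opening: 0.0852
```

>>> {"op": "send_rows", "data": {"rows": [[-0.1,0.35,0,0,0,0,0],[-0.18,0.7,0,0,0,0,0],[-0.27,1,0,0,0,0,0]]}}

```text
time_s: 4.15
tcp_pos: [0.4821, 0.0469, 0.3518]
tcp_rot: [[0.4, -0.916, 0.001], [-0.916, -0.4, 0.0], [0.0, -0.001, -1.0]]
contact_force: [1.2, -0.1, 0.8]
opening: 0.0854
```

>>> {"op": "send_rows", "data": {"rows": [[-0.1,0.35,-0.1,0,0,0,0],[-0.18,0.7,-0.2,0,0,0,0],[-0.27,1,-0.4,0,0,0,0]]}}

```text
time_s: 4.45
tcp_pos: [0.4507, 0.1672, 0.3046]
tcp_rot: [[0.4, -0.917, 0.004], [-0.917, -0.4, 0.002], [0.0, -0.004, -1.0]]
contact_force: [0.4, 0.2, -0.1]
opening: 0.0855
```

>>> {"op": "send_rows", "data": {"rows": [[-0.05,0.25,0,0,0,0,0],[-0.1,0.45,0,0,0,0,0],[-0.1,0.5,0,0,0,0,0],[-0.1,0.5,0,0,0,0,0],[-0.1,0.5,0,0,0,0,0]]}}

```text
time_s: 4.95
tcp_pos: [0.4391, 0.2238, 0.3034]
tcp_rot: [[0.399, -0.917, 0.0], [-0.917, -0.399, -0.001], [0.001, -0.0, -1.0]]
contact_force: [0.5, -0.4, 0.4]
opening: 0.085
```

```bash
python3 - <<'E'
from h import *
o=get_obs();print(o['time_s'],o['joints'],o['tcp_pos'],o['tcp_rot'])
im=snap('wrist','w2.png')
for th in ['holder_mouth','lifter_grip','tape']:
        print(th,[(np.round(d['point'],1).tolist(),round(d['confidence'],2)) for d in landmark_of('wrist',th)])
E
```

```text
4.95 [ -12.04558625   11.3810802   -25.19024729  100.01318016    5.18471117
   69.74627622 -105.10819272] [0.43910128 0.22380959 0.30340265] [[ 3.98618565e-01 -9.17116726e-01  3.87677927e-04]
 [-9.17116463e-01 -3.98618746e-01 -6.99068900e-04]
 [ 7.95663470e-04 -7.68839677e-05 -9.99999681e-01]]
holder_mouth [([308.2, 203.4], 0.92)]
lifter_grip [([309.1, 216.9], 0.79)]
tape [([370.8, 102.7], 0.65)]
```

View pics/w2.png

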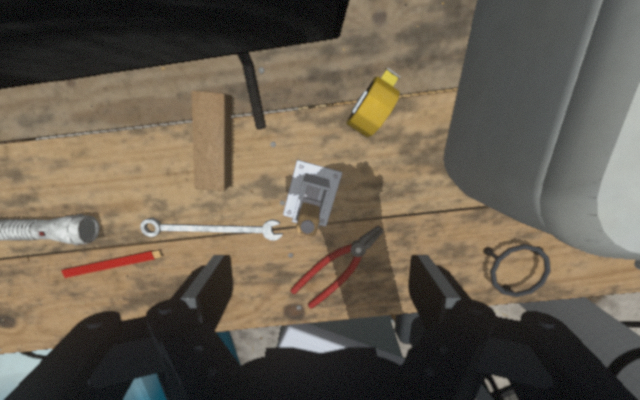

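```bash
python3 - <<'E'
import cv2
im=cv2.imread('pics/w2.png');cv2.imwrite('pics/w2c.png',cv2.resize(im[150:245,265:360],None,fx=6,fy=6,interpolation=cv2.INTER_CUBIC))
E
```

```text
(no output)
```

View pics/w2c.png

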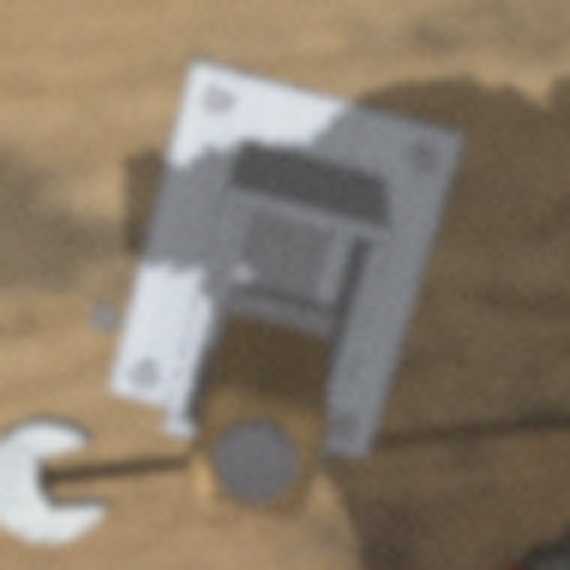

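>>> {"op": "send_rows", "data": {"rows": [[-0.05,-0.2,-0.1,0,0,0.09,0],[-0.1,-0.4,-0.2,0,0,0.18,0],[-0.15,-0.6,-0.3,0,0,0.27,0],[-0.2,-0.7,-0.5,0,0,0.36,0],[-0.27,-0.7,-0.6,0,0,0.45,0],[-0.27,-0.7,-0.69,0,0,0.54,0],[-0.27,-0.7,-0.69,0,0,0.63,0],[-0.27,-0.7,-0.69,0,0,0.72,0],[-0.27,-0.7,-0.69,0,0,0.81,0],[-0.27,-0.7,-0.69,0,0,0.84,0],[-0.27,-0.7,-0.69,0,0,0.84,0]]}}

```text
time_s: 6.25
tcp_pos: [0.4063, 0.1406, 0.2206]
tcp_rot: [[0.987, 0.159, 0.0], [0.159, -0.987, -0.0], [0.0, 0.0, -1.0]]
contact_force: [0.4, -0.1, 0.0]
opening: 0.0855
```

```bash
python3 - <<'E'
from h import *
o=get_obs();print(o['time_s'],o['joints'],o['tcp_pos'],o['tcp_rot'])
im=snap('wrist','w3.png')
w=cam('wrist')
for th,z in [('holder_mouth',.06),('lifter_grip',.107)]:
        print(th,[(np.round(d['point'],1).tolist(),round(d['confidence'],2),atz(w,d['point'],z).round(4)) for d in landmark_of('wrist',th)])
im=cv2.imread('pics/w3.png');cv2.imwrite('pics/w3c.png',cv2.resize(im[40:190,245:395],None,fx=4,fy=4,interpolation=cv2.INTER_CUBIC))
E
```

```text
6.25 [  2.69217185  10.27238769 -32.69537277 114.47211966   6.60680057
  57.024481   -24.02779457] [0.40632173 0.1406462  0.22058639] [[ 9.87240471e-01  1.59236356e-01  1.88539638e-04]
 [ 1.59236379e-01 -9.87240478e-01 -1.14988902e-04]
 [ 1.67823549e-04  1.43544067e-04 -9.99999976e-01]]
holder_mouth []
lifter_grip [([314.4, 103.9], 0.56, array([0.3896, 0.219 , 0.107 ]))]
```

View pics/w3.png

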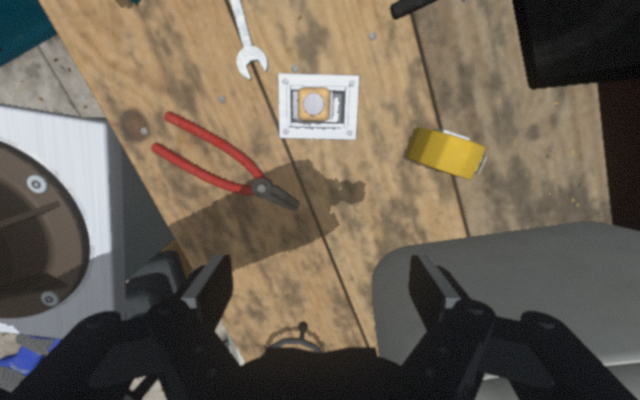

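View pics/w3c.png

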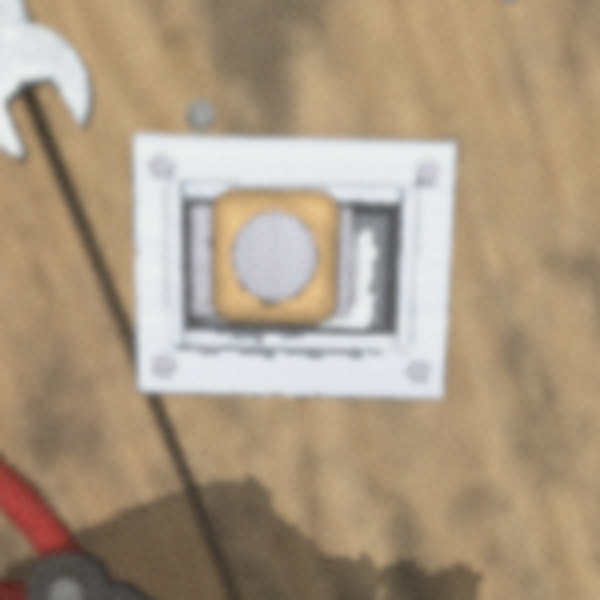

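```bash
python3 - <<'E'
import cv2
im=cv2.imread('pics/w3.png');cv2.imwrite('pics/w3d.png',cv2.resize(im[80:132,280:355],None,fx=10,fy=10,interpolation=cv2.INTER_LANCZOS4))
E
```

```text
(no output)
```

View pics/w3d.png

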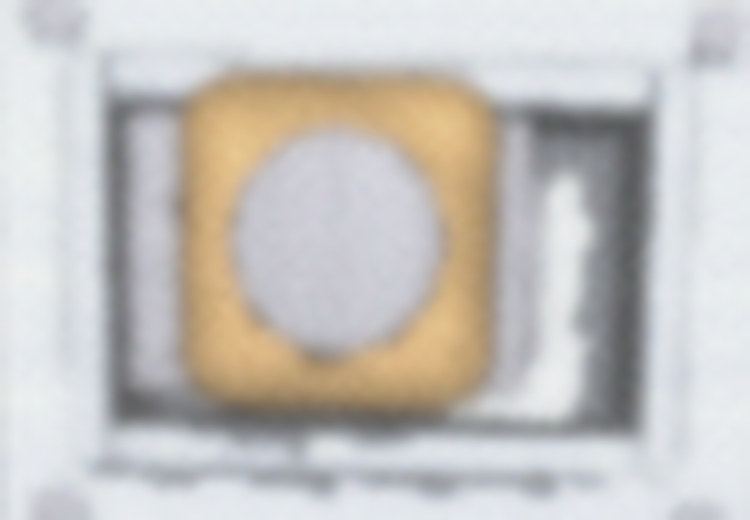

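```bash
python3 - <<'E'
from h import *
w=cam('wrist')
# from w3: grip top center
g=atz(w,(313.8,104.0),.136);print('grip',g)
cup=[atz(w,(280+a/10-.45,80+b/10-.45),.06) for a,b in [(107,105),(648,112),(640,428),(113,420)]]
cup=np.array(cup);print(cup.round(4),cup.mean(0))
for i in range(4):
    d=cup[(i+1)%4]-cup[i];print(np.linalg.norm(d).round(4),np.degrees(np.arctan2(d[1],d[0])).round(1))
fp=np.array([atz(w,(245+a/4-.4,40+b/4-.4),.005) for a,b in [(133,135),(458,140),(444,398),(138,391)]]);print(fp.mean(0))
for i in range(4):
    d=fp[(i+1)%4]-fp[i];print(np.linalg.norm(d).round(4),np.degrees(np.arctan2(d[1],d[0])).round(1))
c=calibration('wrist');T=np.eye(4)
T[:3,:3]=[[ 3.98618565e-01,-9.17116726e-01,3.87677927e-04],[-9.17116463e-01,-3.98618746e-01,-6.99068900e-04],[7.95663470e-04,-7.68839677e-05,-9.99999681e-01]]
T[:3,3]=[0.43910128,0.22380959,0.30340265]
M=np.linalg.inv(T@np.array(c['mount']));w2=(w[0],w[1],M[:3,:3],M[:3,3])
yaw=np.radians(9);ex=np.array([np.cos(yaw),np.sin(yaw),0]);ey=np.array([-ex[1],ex[0],0]);ez=np.array([0,0,1])
g0=np.array([g[0],g[1],0])
im=cv2.imread('pics/w2.png')[150:245,265:360];im=cv2.resize(im,None,fx=6,fy=6,interpolation=cv2.INTER_CUBIC)
def dr(pts,col):
    p=proj(w2,[g0+a*ex/1e3+b*ey/1e3+z*ez/1e3 for a,b,z in pts]);p=((p-[265,150]+.5)*6).astype(int)
    cv2.polylines(im,[p.reshape(-1,1,2)],True,col,1)
dr([(20,-10,5),(20,10,5),(20,10,81),(20,-10,81)],(0,0,255))
dr([(-20,-10,10),(20,-10,10),(20,10,10),(-20,10,10)],(0,255,0))
dr([(-12,-12,136),(12,-12,136),(12,12,136),(-12,12,136)],(255,0,0))
dr([(-12,-12,81),(12,-12,81),(12,12,81),(-12,12,81)],(255,0,255))
dr([(-19,-13,81),(19,-13,81),(19,13,81),(-19,13,81)],(0,255,255))
cv2.imwrite('pics/w2h.png',im)
E
```

```text
grip [0.38974078 0.21856791 0.136     ]
[[0.3641 0.2288 0.06  ]
 [0.4146 0.2363 0.06  ]
 [0.4191 0.2079 0.06  ]
 [0.3684 0.2005 0.06  ]] [0.39153517 0.21835614 0.06      ]
0.0511 8.4
0.0288 -81.1
0.0512 -171.7
0.0286 98.6
[0.39173836 0.21848708 0.005     ]
0.0892 8.3
0.0695 -82.0
0.0893 -172.2
0.0688 97.9
```

View pics/w2h.png

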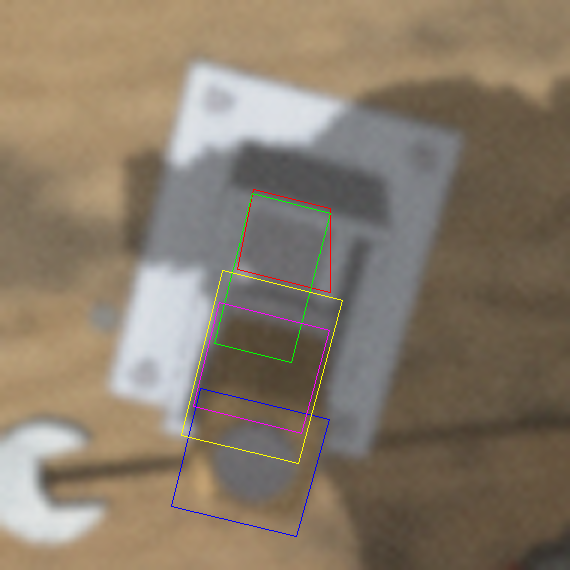

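>>> {"op": "send_rows", "data": {"rows": [[-0.05,0.4,0,0,0,0,0],[-0.1,0.8,0,0,0,0,0],[-0.15,1,0,0,0,0,0]]}}

```text
time_s: 6.7
tcp_pos: [0.3875, 0.265, 0.221]
tcp_rot: [[0.987, 0.161, 0.001], [0.161, -0.987, 0.002], [0.001, -0.002, -1.0]]
contact_force: [-0.0, 0.1, 0.6]
opening: 0.0853
```

>>> {"op": "send_rows", "data": {"rows": [[-0.1,0.4,0,0,0,0,0],[-0.1,0.45,-0.4,0,0,0,0],[-0.1,0.45,-0.7,0,0,0,0],[-0.1,0.45,-0.7,0,0,0,0],[-0.1,0.45,-0.7,0,0,0,0]]}}

```text
time_s: 7.2
tcp_pos: [0.3761, 0.3151, 0.1369]
tcp_rot: [[0.987, 0.159, -0.001], [0.159, -0.987, -0.001], [-0.001, 0.001, -1.0]]
contact_force: [-0.4, -0.5, 0.6]
opening: 0.0856
```

```bash
python3 - <<'E'
from h import *
o=get_obs();print(o['time_s'],o['joints'],o['tcp_pos'],o['tcp_rot'])
im=snap('wrist','w4.png')
w=cam('wrist')
p=proj(w,[0.3897,.2186,.07])[0];print(p)
x,y=np.clip(np.round(p).astype(int),[50,50],[590,350])
im=cv2.imread('pics/w4.png');cv2.imwrite('pics/w4c.png',cv2.resize(im[y-50:y+50,x-50:x+50],None,fx=6,fy=6,interpolation=cv2.INTER_CUBIC))
E
```

```text
7.2 [-19.00537748  22.93200846 -34.98227464 112.92128724  17.10837352
  49.31315595 -54.00923422] [0.37606074 0.31510587 0.13693707] [[ 9.87255447e-01  1.59140704e-01 -9.58622175e-04]
 [ 1.59140083e-01 -9.87255769e-01 -6.93191507e-04]
 [-1.05672026e-03  5.31801879e-04 -9.99999300e-01]]
[316.15974699 327.41782413]
```

View pics/w4c.png

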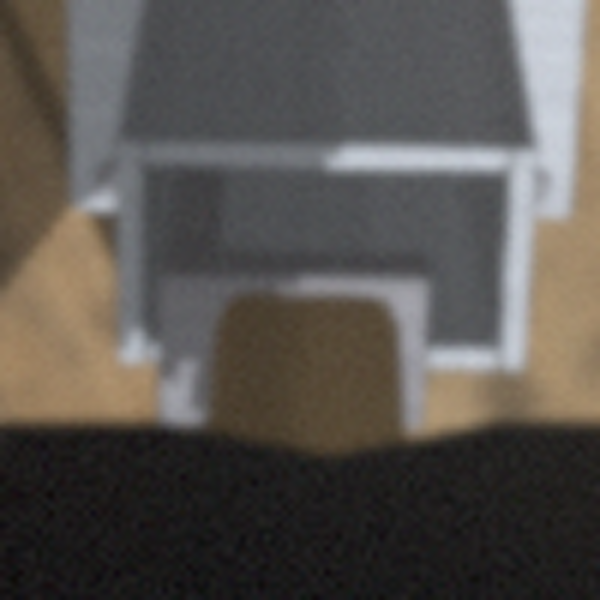

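```bash
python3 - <<'E'
import cv2,numpy as np
im=cv2.imread('pics/w4.png')[298:346,280:360].astype(float);im=np.clip((im-40)*2.5,0,255).astype('uint8');cv2.imwrite('pics/w4d.png',cv2.resize(im,None,fx=9,fy=9,interpolation=cv2.INTER_CUBIC))
E
```

```text
(no output)
```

View pics/w4d.png

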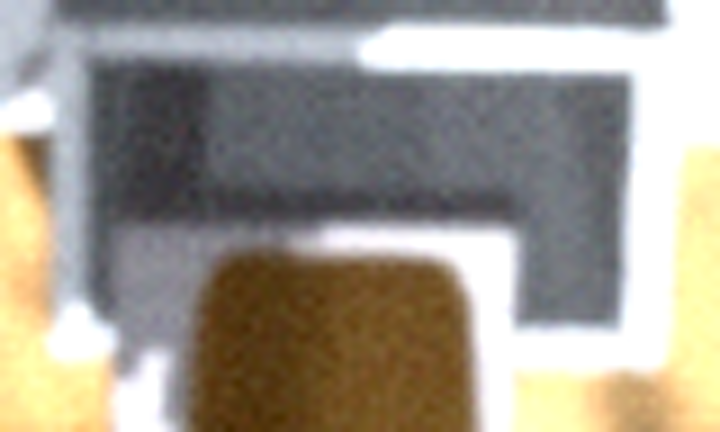

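>>> {"op": "send_rows", "data": {"rows": [[0,0,0.35,0,0,0,0],[0,0,0.55,0,0,0,0],[0.06,-0.4,0.55,0,0,-0.008,0],[0.114,-0.804,0.5,0,0,-0.008,0],[0.114,-0.804,0.5,0,0,-0.008,0],[0.114,-0.804,0.5,0,0,-0.008,0]]}}

```text
time_s: 7.85
tcp_pos: [0.3911, 0.2178, 0.1985]
tcp_rot: [[0.99, 0.143, 0.003], [0.143, -0.99, 0.001], [0.003, -0.0, -1.0]]
contact_force: [0.3, 0.9, 0.5]
opening: 0.0856
```

```bash
python3 - <<'E'
from h import *
o=get_obs();print(o['time_s'],o['joints'],o['tcp_pos'],np.array([.3897,.2186,.092])-o['tcp_pos'])
E
```

```text
7.85 [ -5.5535229   14.0227524  -35.89743239 114.14927625  10.14194926
  54.65934197 -38.29258184] [0.39111645 0.21776358 0.19853853] [-0.00141645  0.00083642 -0.10653853]
```

>>> {"op": "send_rows", "data": {"rows": [[0,0,-0.3,0,0,0,0],[0,0,-0.6,0,0,0,0],[0,0,-0.75,0,0,0,0],[0,0,-0.87,0,0,0,0],[0,0,-0.87,0,0,0,0],[0,0,-0.87,0,0,0,0]]}}

```text
time_s: 8.45
tcp_pos: [0.3902, 0.2202, 0.0932]
tcp_rot: [[0.989, 0.148, 0.001], [0.148, -0.989, 0.001], [0.001, -0.001, -1.0]]
contact_force: [0.2, -0.1, -0.4]
opening: 0.0855
```

```bash
python3 - <<'E'
from h import *
o=get_obs();print(o['time_s'],o['tcp_pos'],np.array([.3897,.2186,.092])-o['tcp_pos'],o['contact_force'],o['tcp_rot'])
snap('wrist','w5.png')
E
```

```text
8.45 [0.39022737 0.22016604 0.09317755] [-0.00052737 -0.00156604 -0.00117755] [ 0.16922724 -0.0758787  -0.38972039] [[ 9.88923807e-01  1.48420181e-01  1.07376464e-03]
 [ 1.48418944e-01 -9.88923905e-01  1.15242916e-03]
 [ 1.23291526e-03 -9.80297620e-04 -9.99998759e-01]]
```

View pics/w5.png

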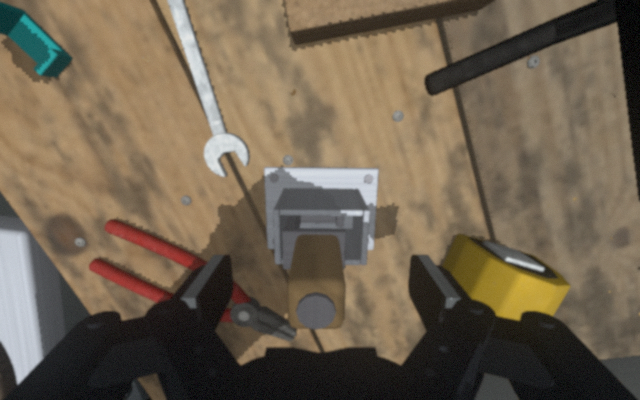

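>>> {"op": "send_rows", "data": {"rows": [[-0.004,-0.013,0,0,0,0,0],[-0.004,-0.013,0,0,0,0,60],[-0.004,-0.013,0,0,0,0,120],[-0.004,-0.013,0,0,0,0,160],[-0.004,-0.013,0,0,0,0,200],[-0.004,-0.013,0,0,0,0,255],[-0.004,-0.013,0,0,0,0,255],[-0.004,-0.013,0,0,0,0,255],[-0.004,-0.013,0,0,0,0,255]], "newtons": 90}}

```text
time_s: 9.4
tcp_pos: [0.3893, 0.2172, 0.0923]
tcp_rot: [[0.989, 0.147, 0.0], [0.147, -0.989, -0.0], [-0.0, 0.0, -1.0]]
contact_force: [-1.7, -0.6, 5.4]
opening: 0.0233
```

```bash
python3 - <<'E'
from h import *
o=get_obs();print(o['time_s'],o['tcp_pos'],o['contact_force'],o['wrist_torque'],o['opening'])
print(o['tcp_rot'])
snap('wrist','w6.png')
E
```

```text
9.4 [0.38927262 0.2172102  0.09231857] [-1.71641456 -0.63285639  5.42144985] [-0.22275392  0.26785824 -0.02860152] 0.02327391439663483
[[ 9.89092621e-01  1.47294897e-01  1.73057994e-05]
 [ 1.47294898e-01 -9.89092610e-01 -1.49460537e-04]
 [-4.89773620e-06  1.50379371e-04 -9.99999989e-01]]
```

View pics/w6.png

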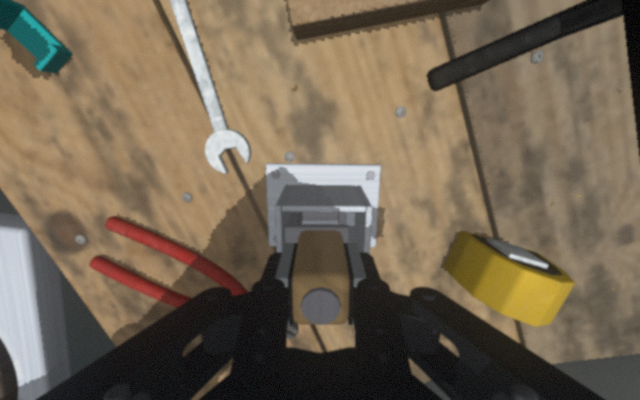

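>>> {"op": "send_rows", "data": {"rows": [[0,0,0.08,0,0,0,255],[0,0,0.2,0,0,0,255],[0,0,0.45,0,0,0,255],[0,0,0.75,0,0,0,255],[0,0,1,0,0,0,255],[0,0,1,0,0,0,255]]}}

```text
time_s: 10.05
tcp_pos: [0.3909, 0.2187, 0.2161]
tcp_rot: [[0.989, 0.147, 0.006], [0.147, -0.989, 0.003], [0.006, -0.002, -1.0]]
contact_force: [1.1, 0.6, -2.1]
opening: 0.023
```

```bash
python3 - <<'E'
from h import *
o=get_obs();print(o['time_s'],o['tcp_pos'],o['contact_force'],o['wrist_torque'],o['opening'])
t=cam('top')
for p in [(318,186),(376,162)]: print(p,atz(t,p,0.01),atz(t,p,.2))
snap('wrist','w7.png')
E
```

```text
10.05 [0.39091431 0.21871907 0.21610443] [ 1.10468566  0.62805765 -2.12032586] [-0.01453576 -0.05213623  0.05381709] 0.022970316544396095
(318, 186) [0.49909538 0.02972604 0.01      ] [0.45589745 0.02794003 0.2       ]
(376, 162) [ 0.58502078 -0.1905078   0.01      ] [ 0.53049068 -0.16324853  0.2       ]
```

View pics/w7.png

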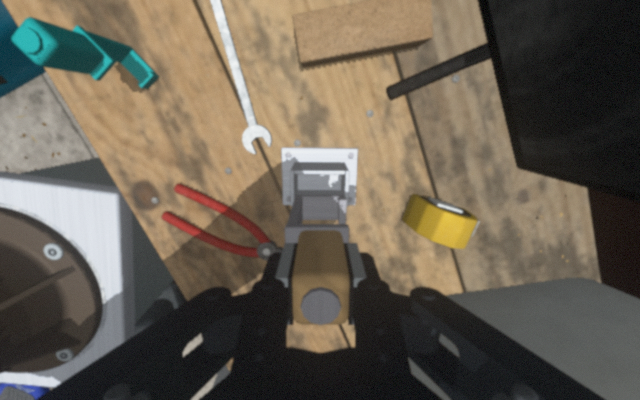

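>>> {"op": "send_rows", "data": {"rows": [[0,-0.2,0.4,0,0,-0.09,255],[0,-0.6,0.7,0,0,-0.18,255],[0,-1,0.7,0,0,-0.27,255]]}}

```text
time_s: 10.4
tcp_pos: [0.39, 0.1069, 0.297]
tcp_rot: [[0.961, -0.275, 0.003], [-0.275, -0.961, 0.002], [0.003, -0.003, -1.0]]
contact_force: [2.4, -2.1, -2.9]
opening: 0.023
```

>>> {"op": "send_rows", "data": {"rows": [[0.03,-0.35,0,0,0,-0.09,255],[0.06,-0.7,0,0,0,-0.18,255],[0.1,-1,0,0,0,-0.19,255]]}}

```text
time_s: 10.7
tcp_pos: [0.4002, -0.0164, 0.2938]
tcp_rot: [[0.836, -0.549, -0.002], [-0.549, -0.836, -0.001], [-0.001, 0.002, -1.0]]
contact_force: [0.7, 0.0, -1.4]
opening: 0.023
```

>>> {"op": "send_rows", "data": {"rows": [[0.05,-0.35,0,0,0,0,255],[0.1,-0.7,0,0,0,0,255],[0.15,-1,0,0,0,0,255]]}}

```text
time_s: 11.0
tcp_pos: [0.4183, -0.1362, 0.2935]
tcp_rot: [[0.839, -0.545, -0.002], [-0.545, -0.839, -0.0], [-0.002, 0.001, -1.0]]
contact_force: [0.8, 0.7, -1.7]
opening: 0.0229
```

>>> {"op": "send_rows", "data": {"rows": [[0.15,-0.35,0,0,0,0,255],[0.35,-0.7,0,0,0,0,255],[0.55,-1,0,0,0,0,255]]}}

```text
time_s: 11.3
tcp_pos: [0.4849, -0.2563, 0.2933]
tcp_rot: [[0.839, -0.545, -0.003], [-0.545, -0.839, 0.0], [-0.002, 0.001, -1.0]]
contact_force: [1.0, 0.7, -2.4]
opening: 0.0228
```

>>> {"op": "send_rows", "data": {"rows": [[0.25,-0.3,0,0,0,0,255],[0.5,-0.6,0,0,0,0,255],[0.8,-0.9,0,0,0,0,255],[0.8,-1,-0.2,0,0,0,255],[0.8,-1,-0.4,0,0,0,255],[0.8,-1,-0.4,0,0,0,255]]}}

```text
time_s: 11.9
tcp_pos: [0.5788, -0.373, 0.2406]
tcp_rot: [[0.839, -0.544, -0.009], [-0.544, -0.839, 0.005], [-0.01, 0.001, -1.0]]
contact_force: [-0.9, 0.7, -2.6]
opening: 0.0233
```

```bash
python3 - <<'E'
from h import *
o=get_obs();print(o['time_s'],o['joints'],o['tcp_pos'],o['tcp_rot'],o['contact_force'],o['wrist_torque'],o['opening'])
snap('wrist','w8.png')
w=cam('wrist')
print([(d['point'],d['confidence'],atz(w,d['point'],.103)) for d in landmark_of('wrist','lid_loop')])
print([(d['point'],d['confidence'],atz(w,d['point'],.07)) for d in landmark_of('wrist','lid')])
print([(d['point'],d['confidence'],atz(w,d['point'],.103)) for d in landmark_of('wrist','lifter_saddle')])
E
```

```text
11.9 [31.94091664 31.26574245 -5.92378053 78.20158255  3.23547224 71.27415632
 -7.15973999] [ 0.57881231 -0.37303537  0.24064931] [[ 8.38989583e-01 -5.44074166e-01 -8.93203252e-03]
 [-5.44055146e-01 -8.39036580e-01  4.64924065e-03]
 [-1.00238337e-02  9.58853789e-04 -9.99949300e-01]] [-0.87692691  0.68504001 -2.55268592] [0.08081936 0.05091656 0.01105052] 0.023282525403495905
[([339.6, 133.7], 0.61, array([ 0.62383946, -0.33600686,  0.103     ]))]
[([339.7, 132.0], 0.76, array([ 0.62509488, -0.33753727,  0.07      ])), ([321.4, 206.5], 0.47, array([ 0.5660268, -0.3946303,  0.07     ]))]
[([319.5, 206.1], 0.65, array([ 0.57047531, -0.38452544,  0.103     ]))]
```

View pics/w8.png

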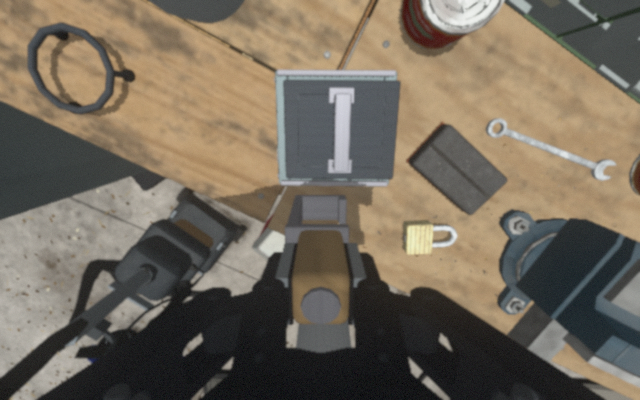

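>>> {"op": "send_rows", "data": {"rows": [[0,0,0,0,0,0,255],[0,0,0,0,0,0,255]]}}

```text
time_s: 12.3
tcp_pos: [0.5817, -0.3739, 0.2482]
tcp_rot: [[0.84, -0.543, 0.002], [-0.543, -0.84, -0.001], [0.002, -0.0, -1.0]]
contact_force: [0.1, 0.1, -1.5]
opening: 0.0232
```

```bash
python3 - <<'E'
from h import *
o=get_obs();print(o['time_s'],o['tcp_pos'],o['tcp_rot'],o['contact_force'],o['wrist_torque'],o['opening'])
snap('wrist','w9.png')
w=cam('wrist')
print([(d['point'],d['confidence'],atz(w,d['point'],.103)) for d in landmark_of('wrist','lid_loop')])
im=cv2.imread('pics/w9.png');cv2.imwrite('pics/w9c.png',cv2.resize(im[60:195,265:410],None,fx=5,fy=5,interpolation=cv2.INTER_CUBIC))
E
```

```text
12.3 [ 0.58169188 -0.37385548  0.24819041] [[ 8.39501727e-01 -5.43354600e-01  1.62143934e-03]
 [-5.43353689e-01 -8.39503292e-01 -9.95784399e-04]
 [ 1.90226770e-03 -4.50523234e-05 -9.99998190e-01]] [ 0.07477852  0.11103232 -1.49144282] [-0.02146404 -0.04839626  0.00322809] 0.0231605586266094
[([332.8, 133.9], 0.87, array([ 0.62128405, -0.33464833,  0.103     ]))]
```

View pics/w9c.png

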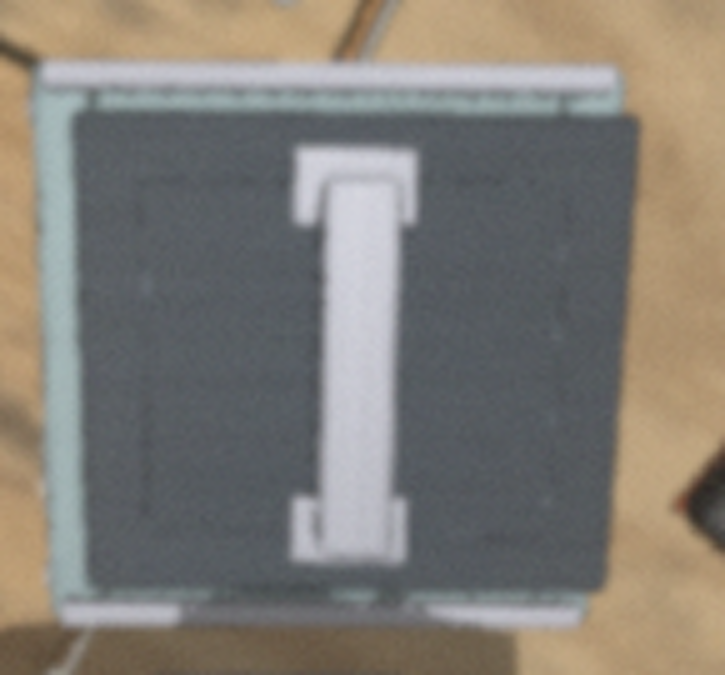

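```bash
python3 - <<'E'
from h import *
w=cam('wrist')
f=lambda p:(p[0]/5+265-.4,p[1]/5+60-.4)
def A(a,b,z):
    P,Q=atz(w,f(a),z),atz(w,f(b),z);d=Q-P;return np.linalg.norm(d).round(4),np.degrees(np.arctan2(d[1],d[0])).round(2),((P+Q)/2).round(4)
print('guide top',A((40,65),(620,67),.076)); print('guide bot',A((58,625),(580,625),.076))
print('lid top',A((75,117),(637,120),.076));print('lid bot',A((95,587),(607,590),.076))
print('lid left',A((75,117),(95,587),.076));print('right',A((637,120),(607,590),.076))
print('loop L',A((328,180),(318,555),.1055));print('loop R',A((402,180),(390,555),.1055));
print('pommel',atz(w,(320,304),.248+.0823-.097-.005+0.136-.005))
print('mids', atz(w,f((359,367)),.1055))
E
```

```text
guide top (np.float64(0.1116), np.float64(-33.06), array([ 0.6498, -0.2871,  0.076 ]))
guide bot (np.float64(0.1118), np.float64(-32.87), array([ 0.5888, -0.3791,  0.076 ]))
lid top (np.float64(0.1092), np.float64(-33.17), array([ 0.649 , -0.2978,  0.076 ]))
lid bot (np.float64(0.1089), np.float64(-33.21), array([ 0.5988, -0.3761,  0.076 ]))
lid left (np.float64(0.093), np.float64(-122.54), array([ 0.5783, -0.3071,  0.076 ]))
right (np.float64(0.0931), np.float64(-122.75), array([ 0.6695, -0.3668,  0.076 ]))
loop L (np.float64(0.0676), np.float64(-123.93), array([ 0.618 , -0.333 ,  0.1055]))
loop R (np.float64(0.0676), np.float64(-123.42), array([ 0.6294, -0.3403,  0.1055]))
pommel [ 0.61040301 -0.32959538  0.3593    ]
mids [ 0.62436075 -0.33548961  0.1055    ]
```

>>> {"op": "send_rows", "data": {"rows": [[0.05,0.23,0,0,0,-0.002,255],[0.101,0.46,0,0,0,-0.002,255],[0.101,0.468,-0.2,0,0,-0.002,255],[0.101,0.468,-0.4,0,0,-0.002,255],[0.101,0.468,-0.4,0,0,-0.002,255],[0.101,0.468,-0.4,0,0,-0.002,255],[0.101,0.468,-0.4,0,0,-0.002,255]]}}

```text
time_s: 13.1
tcp_pos: [0.5942, -0.3184, 0.2005]
tcp_rot: [[0.837, -0.547, 0.002], [-0.547, -0.837, -0.001], [0.002, -0.0, -1.0]]
contact_force: [-0.1, -1.0, -0.7]
opening: 0.0231
```

```bash
python3 - <<'E'
from h import *
o=get_obs();print(o['time_s'],o['tcp_pos'],o['tcp_rot'],o['contact_force'],o['wrist_torque'],o['opening'])
print(np.array([.5938,-.3178,.1683])-o['tcp_pos'])
snap('wrist','w10.png')
im=cv2.imread('pics/w10.png');cv2.imwrite('pics/w10c.png',cv2.resize(im[140:340,220:420],None,fx=3,fy=3,interpolation=cv2.INTER_CUBIC))
snap('scene','s10.png');snap('top','t10.png')
im=cv2.imread('pics/s10.png');cv2.imwrite('pics/s10c.png',cv2.resize(im[60:180,270:390],None,fx=5,fy=5,interpolation=cv2.INTER_CUBIC))
E
```

```text
13.1 [ 0.5941705  -0.31835048  0.20049865] [[ 8.37358835e-01 -5.46649587e-01  2.09981041e-03]
 [-5.46648810e-01 -8.37361404e-01 -9.78837681e-04]
 [ 2.29338141e-03 -3.28220480e-04 -9.99997316e-01]] [-0.13919907 -0.9731014  -0.72822567] [ 0.02775006 -0.01285666  0.0164856 ] 0.023115621463775035
[-0.0003705   0.00055048 -0.03219865]
```

View pics/w10c.png

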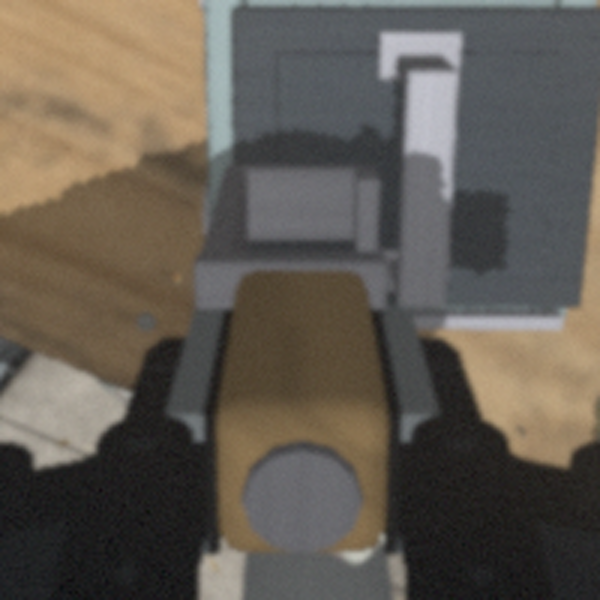

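View pics/s10c.png

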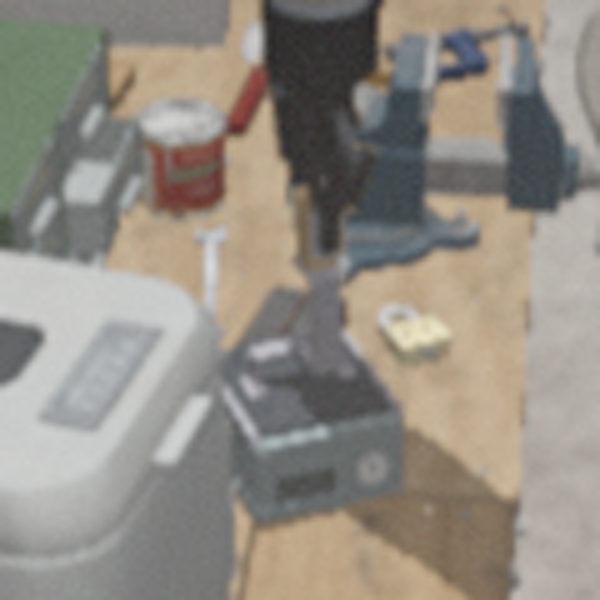

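```bash
cat >> h.py <<'E'
def overlay(src,dst,r,k,c,tcp,yaw,L,dz=-.0823,lyaw=-33.1):
    im=cv2.imread(src);x0,y0,x1,y1=r
    im=cv2.resize(im[y0:y1,x0:x1],None,fx=k,fy=k,interpolation=cv2.INTER_CUBIC)
    def dr(o,a,pts,col):
        a=np.radians(a);ex=np.array([np.cos(a),np.sin(a),0]);ey=np.array([-ex[1],ex[0],0])
        p=proj(c,[o+(u*ex+v*ey)/1e3+np.array([0,0,z/1e3]) for u,v,z in pts]);p=((p-[x0,y0]+.5)*k).astype(int)
        cv2.polylines(im,[p.reshape(-1,1,2)],True,col,1)
    S=np.array(tcp)+[0,0,dz]
    dr(S,yaw,[(-14,-10,0),(14,-10,0),(14,10,0),(-14,10,0)],(0,255,0))
    dr(S,yaw,[(20,-10,9),(14,-10,9),(14,10,9),(20,10,9)],(0,255,255))
    L=np.array(L)
    dr(L,lyaw,[(-7,-32,2.5),(7,-32,2.5),(7,32,2.5),(-7,32,2.5)],(0,0,255))
    dr(L,lyaw,[(-56,-48,-27),(56,-48,-27),(56,48,-27),(-56,48,-27)],(255,0,255))
    cv2.imwrite(dst,im)
E
python3 - <<'E'
from h import *
o=get_obs();R=o['tcp_rot']
overlay('pics/w10.png','pics/w10o.png',(220,140,420,340),3,cam('wrist'),o['tcp_pos'],np.degrees(np.arctan2(R[1,0],R[0,0])),[.624,-.3375,.103])
E
```

```text
(no output)
```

View pics/w10o.png

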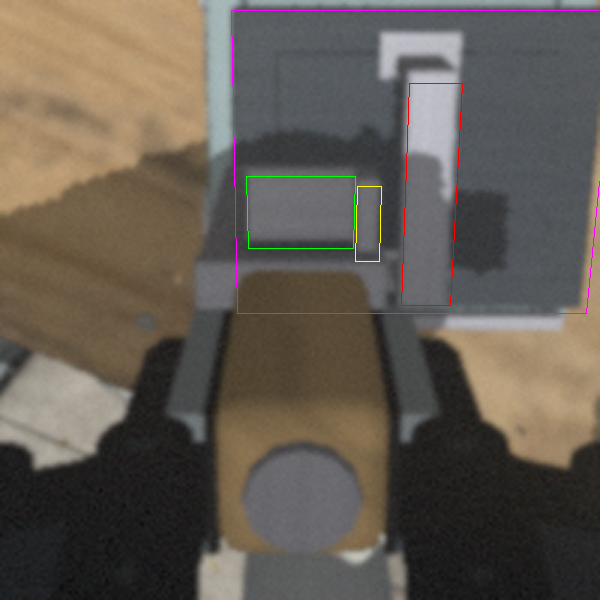

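>>> {"op": "send_rows", "data": {"rows": [[-0.003,0.004,-0.1,0,0,0,255],[-0.003,0.004,-0.2,0,0,0,255],[-0.003,0.004,-0.268,0,0,0,255],[-0.003,0.004,-0.268,0,0,0,255],[-0.003,0.004,-0.268,0,0,0,255],[-0.003,0.004,-0.268,0,0,0,255]]}}

```text
time_s: 13.85
tcp_pos: [0.5929, -0.3172, 0.1663]
tcp_rot: [[0.838, -0.546, -0.001], [-0.546, -0.838, 0.0], [-0.001, 0.0, -1.0]]
contact_force: [-0.2, -1.1, -1.5]
opening: 0.0232
```

```bash
python3 - <<'E'
from h import *
o=get_obs();R=o['tcp_rot'];print(o['time_s'],o['tcp_pos'],R[:,2],o['contact_force'],o['wrist_torque'],o['opening'])
snap('wrist','w11.png')
overlay('pics/w11.png','pics/w11o.png',(220,120,420,320),3,cam('wrist'),o['tcp_pos'],np.degrees(np.arctan2(R[1,0],R[0,0])),[.6233,-.337,.103])
E
```

```text
13.85 [ 0.59294341 -0.31716239  0.16627704] [-5.46404258e-04  2.48452139e-04 -9.99999820e-01] [-0.1609917  -1.12463602 -1.54443245] [ 0.01505273  0.03537997 -0.03150544] 0.023151793765050797
```

View pics/w11o.png

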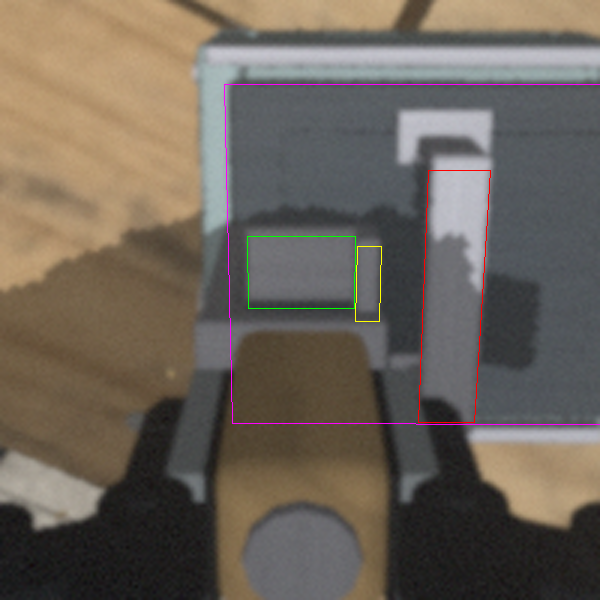

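>>> {"op": "send_rows", "data": {"rows": [[0.05,-0.033,0.012,0,0,0,255],[0.1,-0.066,0.012,0,0,0,255],[0.15,-0.1,0.012,0,0,0,255],[0.2,-0.132,0.012,0,0,0,255],[0.253,-0.165,0.012,0,0,0,255],[0.253,-0.165,0.012,0,0,0,255],[0.253,-0.165,0.012,0,0,0,255]]}}

```text
time_s: 14.6
tcp_pos: [0.6235, -0.337, 0.1679]
tcp_rot: [[0.838, -0.546, -0.0], [-0.546, -0.838, 0.0], [-0.0, -0.0, -1.0]]
contact_force: [1.3, 0.4, -1.7]
opening: 0.0235
```

```bash
python3 - <<'E'
from h import *
o=get_obs();R=o['tcp_rot'];print(o['time_s'],o['tcp_pos'],R[:,2],o['contact_force'],o['wrist_torque'],o['opening'])
snap('wrist','w12.png')
overlay('pics/w12.png','pics/w12o.png',(220,120,420,320),3,cam('wrist'),o['tcp_pos'],np.degrees(np.arctan2(R[1,0],R[0,0])),[.6233,-.337,.103])
E
```

```text
14.6 [ 0.62346972 -0.33699523  0.16785435] [-3.69479604e-04  2.49950940e-04 -9.99999901e-01] [ 1.31054851  0.42364052 -1.65178843] [ 0.00059248 -0.02208264 -0.01744945] 0.023520258642843284
```

View pics/w12o.png

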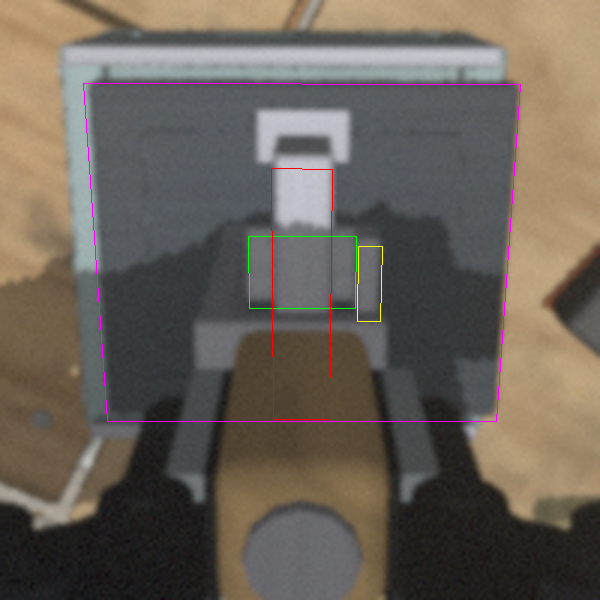

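>>> {"op": "send_rows", "data": {"rows": [[0,0,0.03,0,0,0,255],[0,0,0.06,0,0,0,255],[0,0,0.085,0,0,0,255],[0,0,0.1,0,0,0,255],[0,0,0.1,0,0,0,255],[0,0,0.1,0,0,0,255]]}}

```text
time_s: 15.25
tcp_pos: [0.6234, -0.337, 0.1802]
tcp_rot: [[0.838, -0.546, 0.0], [-0.546, -0.838, -0.0], [0.0, -0.0, -1.0]]
contact_force: [0.3, 0.9, -2.3]
opening: 0.0234
```

```bash
cat > f.py <<'E'
from h import *
o=get_obs();R=o['tcp_rot'];p=o['tcp_pos'];F=o['contact_force']
e=np.array([.8377,-.5461,0])
print(round(o['time_s'],2),'pos',p.round(4),'z',R[:2,2].round(4),'F',F.round(2),'pull+x_box',round(float(F@e),2),'s_mm',round(float((p-[.6235,-.337,0])@e*1e3),2),'tq',o['wrist_torque'].round(3))
E
python3 f.py
```

```text
15.25 pos [ 0.6234 -0.337   0.1802] z [ 0.0001 -0.0001] F [ 0.34  0.87 -2.32] pull+x_box -0.19 s_mm -0.03 tq [0.026 0.023 0.015]
```

>>> {"op": "send_rows", "data": {"rows": [[-0.007,0.0046,0,0,0,0,255],[-0.014,0.0091,0,0,0,0,255],[-0.021,0.0137,0,0,0,0,255],[-0.028,0.0182,0,0,0,0,255],[-0.035,0.0228,0,0,0,0,255],[-0.035,0.0228,0,0,0,0,255]]}}

```text
time_s: 15.85
tcp_pos: [0.6192, -0.3342, 0.1802]
tcp_rot: [[0.838, -0.546, -0.0], [-0.546, -0.838, -0.0], [-0.0, 0.0, -1.0]]
contact_force: [0.1, 0.4, -3.0]
opening: 0.023
```

>>> {"op": "send_rows", "data": {"rows": [[-0.0035,0.0023,0,0,0,0,255],[-0.007,0.0046,0,0,0,0,255],[-0.007,0.0046,0,0,0,0,255]]}}

```text
time_s: 16.15
tcp_pos: [0.6184, -0.3337, 0.1802]
tcp_rot: [[0.838, -0.546, 0.0], [-0.546, -0.838, -0.0], [0.0, -0.0, -1.0]]
contact_force: [-0.2, -0.3, -2.6]
opening: 0.0227
```

>>> {"op": "send_rows", "data": {"rows": [[-0.0035,0.0023,0,0,0,0,255],[-0.007,0.0046,0,0,0,0,255],[-0.007,0.0046,0,0,0,0,255]]}}

```text
time_s: 16.45
tcp_pos: [0.6179, -0.3334, 0.1803]
tcp_rot: [[0.838, -0.546, 0.001], [-0.546, -0.838, -0.0], [0.001, -0.0, -1.0]]
contact_force: [2.0, -1.5, -2.9]
opening: 0.0232
```

```bash
python3 f.py
```

```text
16.45 pos [ 0.6179 -0.3334  0.1803] z [ 0.0008 -0.0005] F [ 2.   -1.48 -2.89] pull+x_box 2.49 s_mm -6.66 tq [-0.324 -0.439  0.049]
```

>>> {"op": "send_rows", "data": {"rows": [[-0.0015,0.001,0,0,0,0,255],[-0.003,0.002,0,0,0,0,255],[-0.003,0.002,0,0,0,0,255]]}}

```text
time_s: 16.75
tcp_pos: [0.6175, -0.3331, 0.1803]
tcp_rot: [[0.838, -0.546, 0.001], [-0.546, -0.838, -0.0], [0.001, -0.0, -1.0]]
contact_force: [2.5, -1.2, -2.6]
opening: 0.0233
```

>>> {"op": "send_rows", "data": {"rows": [[-0.0015,0.001,0,0,0,0,255],[-0.003,0.002,0,0,0,0,255],[-0.003,0.002,0,0,0,0,255]]}}

```text
time_s: 17.05
tcp_pos: [0.617, -0.3328, 0.1803]
tcp_rot: [[0.838, -0.546, 0.0], [-0.546, -0.838, -0.0], [0.0, 0.0, -1.0]]
contact_force: [3.0, -1.7, -2.4]
opening: 0.0234
```

```bash
python3 f.py
```

```text
17.05 pos [ 0.617  -0.3328  0.1803] z [ 0.0003 -0.0003] F [ 3.01 -1.72 -2.36] pull+x_box 3.46 s_mm -7.74 tq [-0.581 -0.872  0.03 ]
```

>>> {"op": "send_rows", "data": {"rows": [[-0.0021,0.0014,0,0,0,0,255],[-0.0042,0.0027,0,0,0,0,255]]}}

```text
time_s: 17.25
tcp_pos: [0.6165, -0.3325, 0.1803]
tcp_rot: [[0.838, -0.546, 0.0], [-0.546, -0.838, -0.0], [0.0, -0.0, -1.0]]
contact_force: [2.6, -2.7, -2.5]
opening: 0.0228
```

>>> {"op": "send_rows", "data": {"rows": [[-0.0021,0.0014,0,0,0,0,255],[-0.0042,0.0027,0,0,0,0,255]]}}

```text
time_s: 17.45
tcp_pos: [0.6159, -0.3321, 0.1803]
tcp_rot: [[0.838, -0.546, 0.0], [-0.546, -0.838, -0.0], [0.0, -0.0, -1.0]]
contact_force: [3.7, -2.0, -1.7]
opening: 0.0229
```

```bash
python3 f.py
```

```text
17.45 pos [ 0.6159 -0.3321  0.1803] z [ 0.0004 -0.0002] F [ 3.71 -2.02 -1.69] pull+x_box 4.21 s_mm -8.98 tq [-0.647 -0.951 -0.013]
```

>>> {"op": "send_rows", "data": {"rows": [[-0.0021,0.0014,0,0,0,0,255],[-0.0042,0.0027,0,0,0,0,255]]}}

```text
time_s: 17.65
tcp_pos: [0.6154, -0.3318, 0.1803]
tcp_rot: [[0.838, -0.546, 0.0], [-0.546, -0.838, -0.0], [0.0, -0.0, -1.0]]
contact_force: [3.1, -1.8, -2.4]
opening: 0.0229
```

```bash
python3 f.py
```

```text
17.65 pos [ 0.6154 -0.3318  0.1803] z [ 0.0003 -0.0002] F [ 3.15 -1.85 -2.37] pull+x_box 3.65 s_mm -9.6 tq [-0.69  -0.968  0.067]
```

>>> {"op": "send_rows", "data": {"rows": [[-0.0021,0.0014,0,0,0,0,255],[-0.0042,0.0027,0,0,0,0,255]]}}

```text
time_s: 17.85
tcp_pos: [0.6149, -0.3315, 0.1803]
tcp_rot: [[0.838, -0.546, 0.0], [-0.546, -0.838, -0.0], [0.0, -0.0, -1.0]]
contact_force: [3.7, -1.5, -0.5]
opening: 0.0228
```

```bash
python3 f.py
```

```text
17.85 pos [ 0.6149 -0.3315  0.1803] z [ 0.0003 -0.0002] F [ 3.74 -1.48 -0.54] pull+x_box 3.94 s_mm -10.19 tq [-0.598 -1.005 -0.004]
```

>>> {"op": "send_rows", "data": {"rows": [[-0.0025,0.0016,0,0,0,0,255],[-0.005,0.0033,0,0,0,0,255]]}}

```text
time_s: 18.05
tcp_pos: [0.6143, -0.3311, 0.1802]
tcp_rot: [[0.838, -0.546, 0.0], [-0.546, -0.838, -0.0], [0.0, 0.0, -1.0]]
contact_force: [2.5, -2.6, -0.8]
opening: 0.023
```

>>> {"op": "send_rows", "data": {"rows": [[-0.0025,0.0016,0,0,0,0,255],[-0.005,0.0033,0,0,0,0,255]]}}

```text
time_s: 18.25
tcp_pos: [0.6137, -0.3307, 0.1803]
tcp_rot: [[0.838, -0.546, 0.0], [-0.546, -0.838, -0.0], [0.0, -0.0, -1.0]]
contact_force: [3.7, -3.1, -1.2]
opening: 0.023
```

>>> {"op": "send_rows", "data": {"rows": [[-0.0025,0.0016,0,0,0,0,255],[-0.005,0.0033,0,0,0,0,255]]}}

```text
time_s: 18.45
tcp_pos: [0.6131, -0.3303, 0.1802]
tcp_rot: [[0.838, -0.546, 0.0], [-0.546, -0.838, -0.0], [0.0, -0.0, -1.0]]
contact_force: [3.0, -2.9, 0.2]
opening: 0.0233
```

```bash
python3 f.py
```

```text
18.45 pos [ 0.6131 -0.3303  0.1802] z [ 0.0002 -0.0002] F [ 3.   -2.86  0.17] pull+x_box 4.08 s_mm -12.38 tq [-0.759 -1.099  0.032]
```

>>> {"op": "send_rows", "data": {"rows": [[-0.0025,0.0016,0,0,0,0,255],[-0.005,0.0033,0,0,0,0,255]]}}

```text
time_s: 18.65
tcp_pos: [0.6125, -0.3299, 0.1803]
tcp_rot: [[0.838, -0.546, 0.0], [-0.546, -0.838, -0.0], [0.0, -0.0, -1.0]]
contact_force: [3.1, -2.5, -1.0]
opening: 0.0232
```

```bash
python3 f.py
```

```text
18.65 pos [ 0.6125 -0.3299  0.1803] z [ 0.0003 -0.0002] F [ 3.12 -2.53 -1.02] pull+x_box 4.0 s_mm -13.08 tq [-0.734 -1.134 -0.026]
```

>>> {"op": "send_rows", "data": {"rows": [[-0.0025,0.0016,0,0,0,0,255],[-0.005,0.0033,0,0,0,0,255]]}}

```text
time_s: 18.85
tcp_pos: [0.6119, -0.3295, 0.1802]
tcp_rot: [[0.838, -0.546, 0.0], [-0.546, -0.838, -0.0], [0.0, 0.0, -1.0]]
contact_force: [3.9, -3.3, 0.4]
opening: 0.0233
```

```bash
python3 f.py; python3 - <<'E'
from h import *
snap('wrist','w13.png')
E
```

```text
18.85 pos [ 0.6119 -0.3295  0.1802] z [ 0.0002 -0.0002] F [ 3.89 -3.29  0.42] pull+x_box 5.05 s_mm -13.8 tq [-0.731 -1.185  0.04 ]
```

View pics/w13.png

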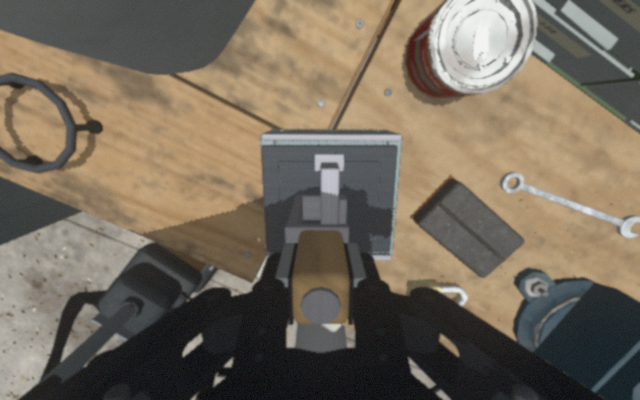

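>>> {"op": "send_rows", "data": {"rows": [[-0.0025,0.0016,0,0,0,0,255],[-0.005,0.0033,0,0,0,0,255]]}}

```text
time_s: 19.1
tcp_pos: [0.6113, -0.3291, 0.1802]
tcp_rot: [[0.838, -0.546, 0.0], [-0.546, -0.838, -0.0], [0.0, -0.0, -1.0]]
contact_force: [3.8, -3.0, -0.2]
opening: 0.0228
```

```bash
python3 f.py
```

```text
19.1 pos [ 0.6113 -0.3291  0.1802] z [ 0.0003 -0.0001] F [ 3.81 -3.04 -0.16] pull+x_box 4.85 s_mm -14.51 tq [-0.805 -1.189 -0.031]
```

>>> {"op": "send_rows", "data": {"rows": [[-0.0025,0.0016,0,0,0,0,255],[-0.005,0.0033,0,0,0,0,255]]}}

```text
time_s: 19.3
tcp_pos: [0.6107, -0.3287, 0.1802]
tcp_rot: [[0.838, -0.546, 0.0], [-0.546, -0.838, -0.0], [0.0, -0.0, -1.0]]
contact_force: [3.9, -3.0, 0.5]
opening: 0.0234
```

```bash
python3 f.py
```

```text
19.3 pos [ 0.6107 -0.3287  0.1802] z [ 0.0002 -0.0001] F [ 3.91 -3.    0.49] pull+x_box 4.92 s_mm -15.26 tq [-0.744 -1.188  0.027]
```

>>> {"op": "send_rows", "data": {"rows": [[-0.0025,0.0016,0,0,0,0,255],[-0.005,0.0033,0,0,0,0,255]]}}

```text
time_s: 19.5
tcp_pos: [0.6101, -0.3283, 0.1802]
tcp_rot: [[0.838, -0.546, 0.0], [-0.546, -0.838, -0.0], [0.0, 0.0, -1.0]]
contact_force: [4.5, -2.5, -0.6]
opening: 0.0228
```

```bash
python3 f.py
```

```text
19.5 pos [ 0.6101 -0.3283  0.1802] z [ 0.0002 -0.0001] F [ 4.48 -2.53 -0.57] pull+x_box 5.13 s_mm -15.99 tq [-0.829 -1.262  0.015]
```

>>> {"op": "send_rows", "data": {"rows": [[-0.0025,0.0016,0,0,0,0,255],[-0.005,0.0033,0,0,0,0,255]]}}

```text
time_s: 19.7
tcp_pos: [0.6095, -0.3279, 0.1802]
tcp_rot: [[0.838, -0.546, 0.0], [-0.546, -0.838, -0.0], [0.0, -0.0, -1.0]]
contact_force: [3.8, -3.3, 1.5]
opening: 0.0231
```

```bash
python3 f.py
```

```text
19.7 pos [ 0.6095 -0.3279  0.1802] z [ 0.0002 -0.0001] F [ 3.82 -3.27  1.51] pull+x_box 4.98 s_mm -16.73 tq [-0.834 -1.256 -0.044]
```

>>> {"op": "send_rows", "data": {"rows": [[0,0,0.002,0,0,0,255],[0,0,0.004,0,0,0,255]]}}

```text
time_s: 19.9
tcp_pos: [0.609, -0.3276, 0.1803]
tcp_rot: [[0.838, -0.546, -0.001], [-0.546, -0.838, 0.0], [-0.001, 0.0, -1.0]]
contact_force: [2.7, -2.0, -1.3]
opening: 0.0229
```

```bash
python3 f.py; python3 - <<'E'
from h import *
snap('wrist','w14.png')
o=get_obs();R=o['tcp_rot'];overlay('pics/w14.png','pics/w14o.png',(220,120,420,320),3,cam('wrist'),o['tcp_pos'],-33.1,[.6233-.0098*.838,-.337+.0098*.546,.103])
E
python3 f.py
```

```text
19.9 pos [ 0.609  -0.3276  0.1803] z [-0.001   0.0005] F [ 2.74 -1.99 -1.29] pull+x_box 3.38 s_mm -17.25 tq [-0.626 -0.884  0.024]
19.95 pos [ 0.609  -0.3276  0.1803] z [-0.001   0.0005] F [ 3.02 -1.69 -0.96] pull+x_box 3.45 s_mm -17.26 tq [-0.574 -0.918  0.062]
```

View pics/w14o.png

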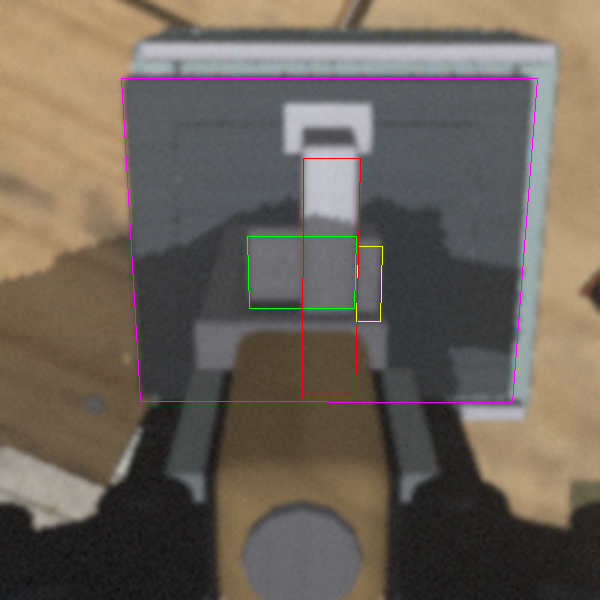

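>>> {"op": "send_rows", "data": {"rows": [[-0.0025,0.0016,0,0,0,0,255],[-0.005,0.0033,0,0,0,0,255]]}}

```text
time_s: 20.15
tcp_pos: [0.6085, -0.3273, 0.1803]
tcp_rot: [[0.838, -0.546, -0.001], [-0.546, -0.838, 0.0], [-0.001, 0.0, -1.0]]
contact_force: [3.2, -1.8, -2.5]
opening: 0.0231
```

```bash
python3 f.py
```

```text
20.15 pos [ 0.6085 -0.3273  0.1803] z [-0.0008  0.0004] F [ 3.19 -1.84 -2.53] pull+x_box 3.68 s_mm -17.85 tq [-0.559 -0.843 -0.005]
```

>>> {"op": "send_rows", "data": {"rows": [[-0.0025,0.0016,0,0,0,0,255],[-0.005,0.0033,0,0,0,0,255]]}}

```text
time_s: 20.35
tcp_pos: [0.6079, -0.3269, 0.1803]
tcp_rot: [[0.838, -0.546, -0.001], [-0.546, -0.838, 0.0], [-0.001, 0.0, -1.0]]
contact_force: [2.7, -1.8, -3.4]
opening: 0.0233
```

```bash
python3 f.py
```

```text
20.35 pos [ 0.6079 -0.3269  0.1803] z [-0.0008  0.0004] F [ 2.65 -1.84 -3.4 ] pull+x_box 3.23 s_mm -18.6 tq [-0.494 -0.786 -0.005]
```

>>> {"op": "send_rows", "data": {"rows": [[-0.0025,0.0016,0,0,0,0,255],[-0.005,0.0033,0,0,0,0,255]]}}

```text
time_s: 20.55
tcp_pos: [0.6076, -0.3268, 0.1805]
tcp_rot: [[0.838, -0.546, 0.0], [-0.546, -0.838, -0.0], [0.0, 0.0, -1.0]]
contact_force: [3.7, -2.5, -4.6]
opening: 0.0232
```

```bash
python3 f.py
```

```text
20.55 pos [ 0.6076 -0.3268  0.1805] z [ 0.     -0.0001] F [ 3.67 -2.45 -4.6 ] pull+x_box 4.41 s_mm -18.88 tq [-0.736 -1.151 -0.033]
```

>>> {"op": "send_rows", "data": {"rows": [[-0.0025,0.0016,0,0,0,0,255],[-0.005,0.0033,0,0,0,0,255]]}}

```text
time_s: 20.75
tcp_pos: [0.6074, -0.3266, 0.1806]
tcp_rot: [[0.838, -0.546, 0.001], [-0.546, -0.838, -0.001], [0.001, 0.0, -1.0]]
contact_force: [5.2, -2.9, -5.0]
opening: 0.0233
```

```bash
python3 f.py
```

```text
20.75 pos [ 0.6074 -0.3266  0.1806] z [ 0.0009 -0.0006] F [ 5.24 -2.95 -5.  ] pull+x_box 6.0 s_mm -19.18 tq [-1.008 -1.48  -0.018]
```

>>> {"op": "send_rows", "data": {"rows": [[-0.0025,0.0016,0,0,0,0,255],[-0.0025,0.0016,0,0,0,0,255]]}}

```text
time_s: 20.95
tcp_pos: [0.6072, -0.3266, 0.1808]
tcp_rot: [[0.837, -0.546, 0.001], [-0.546, -0.837, -0.001], [0.002, 0.0, -1.0]]
contact_force: [4.3, -3.1, -3.5]
opening: 0.0231
```

```bash
python3 f.py
```

```text
20.95 pos [ 0.6072 -0.3266  0.1808] z [ 0.0013 -0.0008] F [ 4.29 -3.1  -3.49] pull+x_box 5.29 s_mm -19.33 tq [-1.    -1.434 -0.02 ]
```

>>> {"op": "send_rows", "data": {"rows": [[-0.0018,0.0012,0,0,0,0,255],[-0.0035,0.0023,0,0,0,0,255]]}}

```text
time_s: 21.15
tcp_pos: [0.607, -0.3264, 0.1809]
tcp_rot: [[0.837, -0.546, 0.002], [-0.546, -0.837, -0.001], [0.002, -0.0, -1.0]]
contact_force: [5.1, -3.8, -5.1]
opening: 0.023
```

```bash
python3 f.py
```

```text
21.15 pos [ 0.607  -0.3264  0.1809] z [ 0.0018 -0.0011] F [ 5.06 -3.83 -5.11] pull+x_box 6.33 s_mm -19.55 tq [-1.112 -1.679  0.062]
```

>>> {"op": "send_rows", "data": {"rows": [[-0.0018,0.0012,0,0,0,0,255],[-0.0035,0.0023,0,0,0,0,255]]}}

```text
time_s: 21.35
tcp_pos: [0.6068, -0.3264, 0.181]
tcp_rot: [[0.837, -0.547, 0.002], [-0.547, -0.837, -0.001], [0.003, -0.0, -1.0]]
contact_force: [6.3, -4.0, -4.1]
opening: 0.0233
```

```bash
python3 f.py
```

```text
21.35 pos [ 0.6068 -0.3264  0.181 ] z [ 0.0023 -0.0014] F [ 6.3  -4.05 -4.11] pull+x_box 7.49 s_mm -19.78 tq [-1.231 -1.839 -0.032]
```

>>> {"op": "send_rows", "data": {"rows": [[0.005,-0.0033,0,0,0,0,255],[0.0105,-0.0068,-0.005,0,0,0,255],[0.0125,-0.0081,-0.012,0,0,0,255],[0.0125,-0.0081,-0.02,0,0,0,255],[0.0125,-0.0081,-0.02,0,0,0,255]]}}

```text
time_s: 21.85
tcp_pos: [0.6076, -0.3265, 0.1784]
tcp_rot: [[0.838, -0.546, 0.0], [-0.546, -0.838, -0.0], [0.001, -0.0, -1.0]]
contact_force: [4.1, -2.7, -0.7]
opening: 0.0228
```

```bash
python3 f.py
```

```text
21.85 pos [ 0.6076 -0.3265  0.1784] z [ 0.0005 -0.0002] F [ 4.14 -2.65 -0.72] pull+x_box 4.92 s_mm -19.06 tq [-0.741 -1.135 -0.014]
```

>>> {"op": "send_rows", "data": {"rows": [[0.008,-0.0052,0,0,0,0,255],[0.016,-0.0104,0,0,0,0,255],[0.025,-0.0163,0,0,0,0,255],[0.034,-0.0221,0,0,0,0,255],[0.0433,-0.0282,0,0,0,0,255],[0.0433,-0.0282,0,0,0,0,255],[0.0433,-0.0282,0,0,0,0,255]]}}

```text
time_s: 22.55
tcp_pos: [0.6125, -0.3299, 0.1781]
tcp_rot: [[0.838, -0.546, -0.0], [-0.546, -0.838, 0.0], [-0.0, 0.0, -1.0]]
contact_force: [0.2, 0.6, -1.4]
opening: 0.0235
```

```bash
python3 f.py; python3 - <<'E'
from h import *
snap('wrist','w15.png')
o=get_obs();R=o['tcp_rot'];d=.0127;overlay('pics/w15.png','pics/w15o.png',(220,120,420,320),3,cam('wrist'),o['tcp_pos'],-33.1,[.6233-d*.838,-.337+d*.546,.103])
E
```

```text
22.55 pos [ 0.6125 -0.3299  0.1781] z [-0.0002  0.0001] F [ 0.19  0.55 -1.37] pull+x_box -0.14 s_mm -13.08 tq [-0.058  0.04  -0.004]
```

View pics/w15o.png

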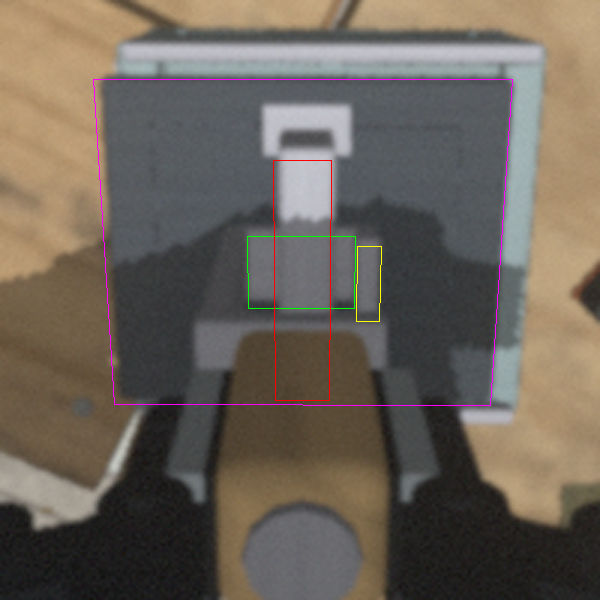

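>>> {"op": "send_rows", "data": {"rows": [[0,0,0.006,0,0,0,255],[0,0,0.012,0,0,0,255],[0,0,0.018,0,0,0,255],[0,0,0.022,0,0,0,255],[0,0,0.022,0,0,0,255]]}}

```text
time_s: 23.1
tcp_pos: [0.6127, -0.3299, 0.181]
tcp_rot: [[0.838, -0.546, 0.0], [-0.546, -0.838, -0.0], [0.0, -0.0, -1.0]]
contact_force: [0.3, -0.3, -1.9]
opening: 0.0228
```

>>> {"op": "send_rows", "data": {"rows": [[0,0,0.002,0,0,0,255],[0,0,0.004,0,0,0,255],[0,0,0.004,0,0,0,255]]}}

```text
time_s: 23.4
tcp_pos: [0.6126, -0.3299, 0.1814]
tcp_rot: [[0.838, -0.546, 0.0], [-0.546, -0.838, -0.0], [0.0, 0.0, -1.0]]
contact_force: [-0.9, -0.2, -1.5]
opening: 0.023
```

```bash
python3 f.py
```

```text
23.4 pos [ 0.6126 -0.3299  0.1814] z [ 0. -0.] F [-0.94 -0.19 -1.48] pull+x_box -0.69 s_mm -13.0 tq [ 0.01  -0.05  -0.021]
```

>>> {"op": "send_rows", "data": {"rows": [[0,0,0.002,0,0,0,255],[0,0,0.004,0,0,0,255],[0,0,0.004,0,0,0,255]]}}

```text
time_s: 23.7
tcp_pos: [0.6126, -0.3299, 0.1818]
tcp_rot: [[0.838, -0.546, 0.0], [-0.546, -0.838, -0.0], [0.0, 0.0, -1.0]]
contact_force: [0.1, 0.4, -1.9]
opening: 0.023
```

>>> {"op": "send_rows", "data": {"rows": [[0,0,0.002,0,0,0,255],[0,0,0.004,0,0,0,255],[0,0,0.004,0,0,0,255]]}}

```text
time_s: 24.0
tcp_pos: [0.6126, -0.3299, 0.1824]
tcp_rot: [[0.838, -0.546, 0.0], [-0.546, -0.838, -0.0], [0.0, 0.0, -1.0]]
contact_force: [0.8, -0.3, -1.6]
opening: 0.0234
```

```bash
python3 f.py
```

```text
24.0 pos [ 0.6126 -0.3299  0.1824] z [ 0.0001 -0.0001] F [ 0.78 -0.26 -1.56] pull+x_box 0.79 s_mm -12.99 tq [ 0.023 -0.035 -0.012]
```

>>> {"op": "send_rows", "data": {"rows": [[0,0,0.002,0,0,0,255],[0,0,0.004,0,0,0,255],[0,0,0.004,0,0,0,255]]}}

```text
time_s: 24.3
tcp_pos: [0.6126, -0.3299, 0.1828]
tcp_rot: [[0.838, -0.546, 0.0], [-0.546, -0.838, -0.0], [0.0, -0.0, -1.0]]
contact_force: [-0.1, -0.0, -1.7]
opening: 0.0229
```

>>> {"op": "send_rows", "data": {"rows": [[0,0,0.002,0,0,0,255],[0,0,0.004,0,0,0,255],[0,0,0.004,0,0,0,255]]}}

```text
time_s: 24.6
tcp_pos: [0.6126, -0.3299, 0.1833]
tcp_rot: [[0.838, -0.546, 0.0], [-0.546, -0.838, -0.0], [0.0, -0.0, -1.0]]
contact_force: [0.8, -0.5, -1.8]
opening: 0.023
```

```bash
python3 f.py
```

```text
24.6 pos [ 0.6126 -0.3299  0.1833] z [ 0.0001 -0.    ] F [ 0.77 -0.48 -1.82] pull+x_box 0.91 s_mm -12.99 tq [-0.086 -0.018  0.008]
```

>>> {"op": "send_rows", "data": {"rows": [[0,0,0.002,0,0,0,255],[0,0,0.004,0,0,0,255],[0,0,0.004,0,0,0,255]]}}

```text
time_s: 24.9
tcp_pos: [0.6126, -0.3299, 0.1838]
tcp_rot: [[0.838, -0.546, 0.0], [-0.546, -0.838, -0.0], [0.0, 0.0, -1.0]]
contact_force: [-0.5, 0.1, -2.7]
opening: 0.0229
```

>>> {"op": "send_rows", "data": {"rows": [[0,0,0.002,0,0,0,255],[0,0,0.004,0,0,0,255],[0,0,0.004,0,0,0,255]]}}

```text
time_s: 25.2
tcp_pos: [0.6126, -0.3299, 0.184]
tcp_rot: [[0.838, -0.546, -0.0], [-0.546, -0.838, 0.0], [-0.0, 0.0, -1.0]]
contact_force: [0.8, -0.6, -4.3]
opening: 0.0234
```

```bash
python3 f.py
```

```text
25.2 pos [ 0.6126 -0.3299  0.184 ] z [-0.0002  0.    ] F [ 0.76 -0.62 -4.32] pull+x_box 0.98 s_mm -13.04 tq [-0.095 -0.227 -0.009]
```

Contact; now .5 mm steps, watching for the lid's weight plateau.

>>> {"op": "send_rows", "data": {"rows": [[0,0,0.002,0,0,0,255],[0,0,0.004,0,0,0,255],[0,0,0.004,0,0,0,255]]}}

```text
time_s: 25.5
tcp_pos: [0.6124, -0.3299, 0.1842]
tcp_rot: [[0.838, -0.546, -0.001], [-0.546, -0.838, 0.0], [-0.001, 0.0, -1.0]]
contact_force: [1.4, -1.1, -8.7]
opening: 0.0226
```

```bash
python3 f.py
```

```text
25.5 pos [ 0.6124 -0.3299  0.1842] z [-0.0006  0.0002] F [ 1.37 -1.07 -8.66] pull+x_box 1.74 s_mm -13.17 tq [-0.265 -0.514 -0.006]
```

>>> {"op": "send_rows", "data": {"rows": [[0,0,0.002,0,0,0,255],[0,0,0.004,0,0,0,255],[0,0,0.004,0,0,0,255]]}}

```text
time_s: 25.8
tcp_pos: [0.6123, -0.3298, 0.1849]
tcp_rot: [[0.838, -0.546, -0.001], [-0.546, -0.838, 0.0], [-0.001, 0.0, -1.0]]
contact_force: [1.6, -0.8, -9.5]
opening: 0.0231
```

```bash
python3 f.py
```

```text
25.8 pos [ 0.6123 -0.3298  0.1849] z [-0.0008  0.0003] F [ 1.64 -0.82 -9.53] pull+x_box 1.82 s_mm -13.33 tq [-0.153 -0.214 -0.048]
```

>>> {"op": "send_rows", "data": {"rows": [[0,0,0.002,0,0,0,255],[0,0,0.004,0,0,0,255],[0,0,0.004,0,0,0,255]]}}

```text
time_s: 26.1
tcp_pos: [0.6125, -0.3299, 0.1857]
tcp_rot: [[0.838, -0.546, -0.0], [-0.546, -0.838, 0.0], [-0.0, 0.0, -1.0]]
contact_force: [0.2, -0.3, -8.4]
opening: 0.0231
```

```bash
python3 f.py
```

```text
26.1 pos [ 0.6125 -0.3299  0.1857] z [-0.0001  0.    ] F [ 0.2  -0.33 -8.38] pull+x_box 0.35 s_mm -13.1 tq [-0.108 -0.192  0.003]
```

>>> {"op": "send_rows", "data": {"rows": [[0,0,0.004,0,0,0,255],[0,0,0.008,0,0,0,255],[0,0,0.008,0,0,0,255]]}}

```text
time_s: 26.4
tcp_pos: [0.6126, -0.3299, 0.1868]
tcp_rot: [[0.838, -0.546, 0.0], [-0.546, -0.838, -0.0], [0.0, -0.0, -1.0]]
contact_force: [1.2, 0.2, -7.8]
opening: 0.023
```

>>> {"op": "send_rows", "data": {"rows": [[0,0,0.004,0,0,0,255],[0,0,0.008,0,0,0,255]]}}

```text
time_s: 26.6
tcp_pos: [0.6126, -0.3299, 0.1876]
tcp_rot: [[0.838, -0.546, -0.0], [-0.546, -0.838, 0.0], [-0.0, 0.0, -1.0]]
contact_force: [-0.2, -0.0, -8.6]
opening: 0.023
```

```bash
python3 f.py
```

```text
26.6 pos [ 0.6126 -0.3299  0.1876] z [-0.  0.] F [-0.18 -0.01 -8.63] pull+x_box -0.15 s_mm -13.05 tq [-0.095 -0.111  0.002]
```

>>> {"op": "send_rows", "data": {"rows": [[0,0,0.007,0,0,0,255],[0,0,0.015,0,0,0,255]]}}

```text
time_s: 26.8
tcp_pos: [0.6126, -0.3299, 0.1894]
tcp_rot: [[0.838, -0.546, -0.0], [-0.546, -0.838, -0.0], [-0.0, 0.0, -1.0]]
contact_force: [0.4, 0.5, -9.4]
opening: 0.0234
```

>>> {"op": "send_rows", "data": {"rows": [[0,0,0.007,0,0,0,255],[0,0,0.015,0,0,0,255]]}}

```text
time_s: 27.0
tcp_pos: [0.6126, -0.3299, 0.1913]
tcp_rot: [[0.838, -0.546, -0.0], [-0.546, -0.838, -0.0], [0.0, 0.0, -1.0]]
contact_force: [0.3, -0.7, -10.2]
opening: 0.023
```

```bash
python3 f.py; python3 - <<'E'
from h import *
snap('wrist','w16.png')
o=get_obs();d=.012;overlay('pics/w16.png','pics/w16o.png',(220,120,420,320),3,cam('wrist'),o['tcp_pos'],-33.1,[.6233-d*.838,-.337+d*.546,.103+.0055])
E
```

```text
27.0 pos [ 0.6126 -0.3299  0.1913] z [-0. -0.] F [  0.32  -0.69 -10.18] pull+x_box 0.64 s_mm -13.01 tq [-0.088 -0.118  0.017]
```

View pics/w16o.png

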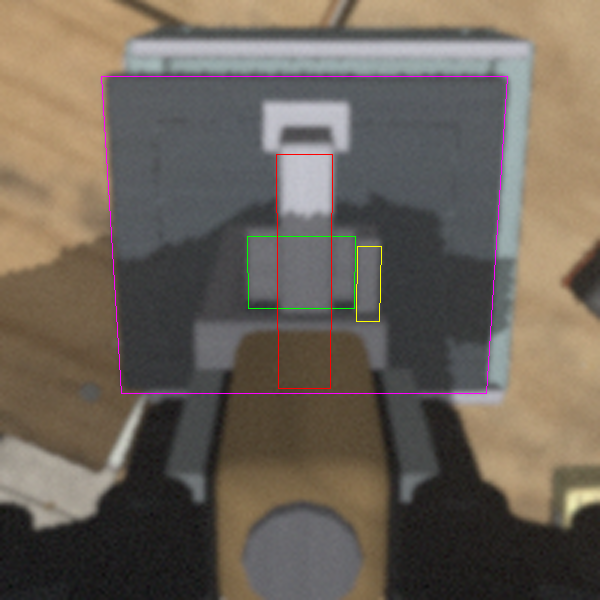

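>>> {"op": "send_rows", "data": {"rows": [[0,0,0,0,0,0,255],[0,0,0,0,0,0,255]]}}

```text
time_s: 27.25
tcp_pos: [0.6126, -0.3299, 0.1912]
tcp_rot: [[0.838, -0.546, 0.0], [-0.546, -0.838, -0.0], [0.0, 0.0, -1.0]]
contact_force: [0.2, -1.0, -8.0]
opening: 0.0232
```

```bash
python3 f.py
```

```text
27.25 pos [ 0.6126 -0.3299  0.1912] z [ 0.0001 -0.0001] F [ 0.15 -0.97 -8.  ] pull+x_box 0.66 s_mm -12.98 tq [-0.081 -0.097  0.075]
```

>>> {"op": "send_rows", "data": {"rows": [[0,0,0.03,0,0,0,255],[0,0,0.07,0,0,0,255],[0,0,0.13,0,0,0,255],[0,0,0.19,0,0,0,255],[0,0,0.26,0,0,0,255],[0,0,0.33,0,0,0,255],[0,0,0.4,0,0,0,255],[0,0,0.46,0,0,0,255],[0,0,0.49,0,0,0,255],[0,0,0.5,0,0,0,255],[0,0,0.5,0,0,0,255]]}}

```text
time_s: 28.35
tcp_pos: [0.6125, -0.3299, 0.2511]
tcp_rot: [[0.838, -0.546, -0.0], [-0.546, -0.838, 0.0], [-0.0, 0.0, -1.0]]
contact_force: [0.8, -1.1, -9.4]
opening: 0.023
```

```bash
python3 f.py; python3 - <<'E'
from h import *
o=get_obs();print(o['joints'])
snap('wrist','w17.png');snap('scene','s17.png')
im=cv2.imread('pics/s17.png');cv2.imwrite('pics/s17c.png',cv2.resize(im[60:240,250:400],None,fx=3.3,fy=3.3,interpolation=cv2.INTER_CUBIC))
d=.012;overlay('pics/w17.png','pics/w17o.png',(220,120,420,320),3,cam('wrist'),o['tcp_pos'],-33.1,[.6233-d*.838,-.337+d*.546,.103+.0655])
E
```

```text
28.35 pos [ 0.6125 -0.3299  0.2511] z [-0.0001  0.    ] F [ 0.79 -1.13 -9.38] pull+x_box 1.28 s_mm -13.07 tq [0.018 0.032 0.009]
[ 27.66999423  31.2780771   -6.28573964  76.70772938   3.42412598
  72.20347137 -11.8655626 ]
```

View pics/w17.png

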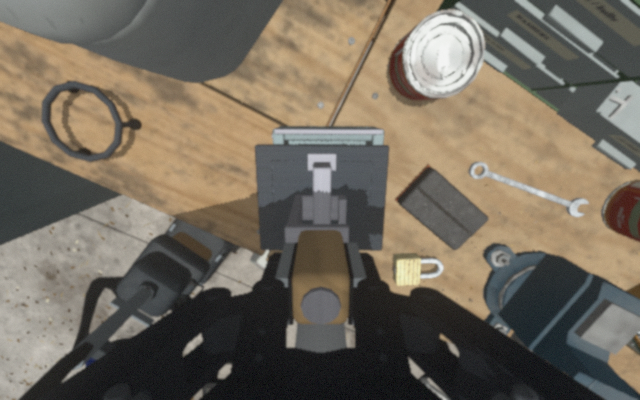

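View pics/s17c.png

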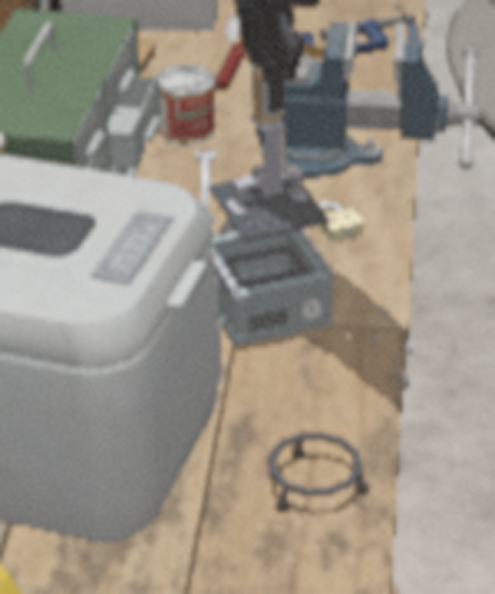

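```bash
python3 - <<'E'
from h import *
im=cv2.imread('pics/w17.png');cv2.imwrite('pics/w17r.png',cv2.resize(im[70:170,30:150],None,fx=6,fy=6,interpolation=cv2.INTER_CUBIC))
snapshot('wrist');w=cam('wrist')
print([(d['point'],d['confidence'],atz(w,d['point'],.03)) for d in landmark_of('wrist','trivet_top')])
E
```

```text
[]
```

View pics/w17r.png

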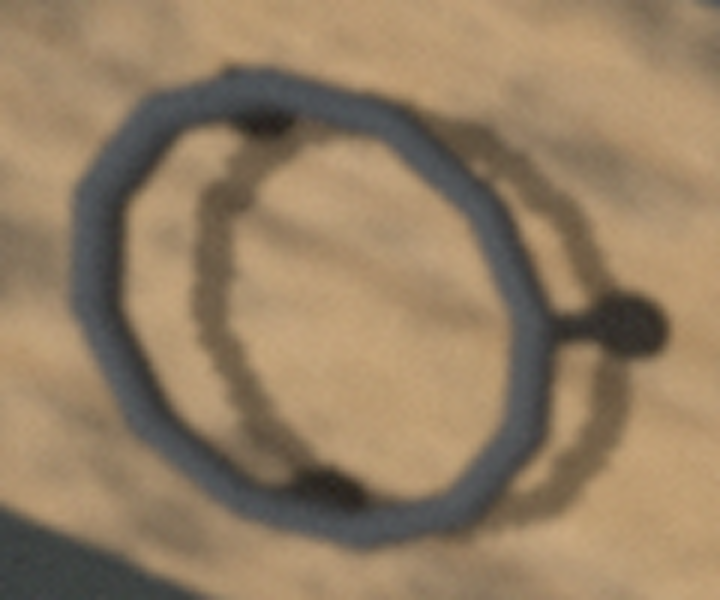

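```bash
cat > ring.py <<'E'
from h import *
def fit(w,pts,k,x0,y0,z=.026):
    Q=np.array([atz(w,(a/k+x0-.4,b/k+y0-.4),z)[:2] for a,b in pts])
    A=np.linalg.lstsq(np.c_[2*Q,np.ones(len(Q))],(Q**2).sum(1),rcond=None)[0]
    return A[:2],2*np.sqrt(A[2]+A[:2]@A[:2])
E
python3 - <<'E'
from ring import *
print(fit(cam('wrist'),[(98,285),(97,205),(165,118),(260,92),(385,122),(480,205),(532,320),(528,415),(455,505),(365,525),(255,500),(155,415)],6,30,70))
print(ray(cam('wrist'),(320,200))[0])
E
```

```text
(array([ 0.41245951, -0.1263198 ]), np.float64(0.08231827518035174))
[ 0.65353769 -0.26759059  0.39272795]
```

>>> {"op": "send_rows", "data": {"rows": [[-0.05,0,0,0,0,0,255],[-0.15,0,0,0,0,0,255],[-0.3,0,0,0,0,0,255],[-0.5,0.02,0,0,0,0,255],[-0.7,0.05,0,0,0,0,255],[-0.9,0.1,0,0,0,0,255],[-1,0.13,0,0,0,0,255]]}}

```text
time_s: 29.25
tcp_pos: [0.4898, -0.3143, 0.2513]
tcp_rot: [[0.837, -0.547, -0.002], [-0.547, -0.837, -0.0], [-0.001, 0.001, -1.0]]
contact_force: [-1.1, -0.2, -8.1]
opening: 0.0231
```

>>> {"op": "send_rows", "data": {"rows": [[-0.15,0.1,0,0,0,0,255],[-0.3,0.22,0,0,0,0,255],[-0.45,0.35,0,0,0,0,255],[-0.6,0.48,0,0,0,0,255],[-0.75,0.6,0,0,0,0,255],[-0.88,0.72,0,0,0,0,255],[-0.97,0.81,0,0,0,0,255],[-1,0.87,0,0,0,0,255],[-1,0.9,0,0,0,0,255],[-1,0.9,0,0,0,0,255],[-1,0.9,0,0,0,0,255]]}}

```text
time_s: 30.35
tcp_pos: [0.3734, -0.2068, 0.2513]
tcp_rot: [[0.838, -0.546, 0.001], [-0.546, -0.838, -0.0], [0.001, -0.0, -1.0]]
contact_force: [0.3, -0.5, -8.9]
opening: 0.023
```

```bash
python3 f.py; python3 - <<'E'
from h import *
snap('wrist','w18.png')
w=cam('wrist')
print([(d['point'],d['confidence'],atz(w,d['point'],.03)) for d in landmark_of('wrist','trivet_top')])
im=cv2.imread('pics/w18.png');cv2.imwrite('pics/w18r.png',cv2.resize(im[20:250,210:440],None,fx=3,fy=3,interpolation=cv2.INTER_CUBIC))
E
```

```text
30.35 pos [ 0.3734 -0.2068  0.2513] z [ 0.0007 -0.0003] F [ 0.27 -0.53 -8.89] pull+x_box 0.52 s_mm -280.62 tq [-0.126 -0.025  0.034]
[]
```

View pics/w18r.png

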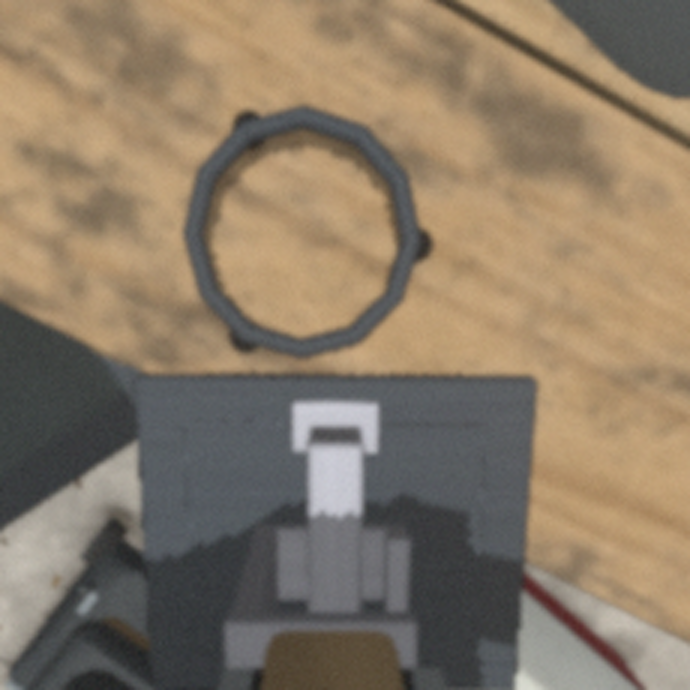

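```bash
python3 - <<'E'
from ring import *
w=cam('wrist')
pts=[(197,235),(211,175),(248,135),(303,118),(362,140),(398,188),(410,240),(398,290),(358,330),(303,344),(248,328),(212,290)]
c,d=fit(w,pts,3,210,20);print('ring',c,d, 'cam',ray(w,(1,1))[0])
f=lambda p:(p[0]/3+210-.4,p[1]/3+20-.4)
P,Q=atz(w,f((138,378)),.144),atz(w,f((535,378)),.144);dd=Q-P
print(P,Q,np.linalg.norm(dd),np.degrees(np.arctan2(dd[1],dd[0])))
ex=dd/np.linalg.norm(dd);n=np.array([ex[1],-ex[0],0]);cen=(P+Q)/2+n*.048;print('lid centre',cen, 'tcp',get_obs()['tcp_pos'])
s=.112/np.linalg.norm(dd); cam0=ray(w,(1,1))[0]
m=(P+Q)/2; m2=cam0+(m-cam0)*s; print('scaled',m2[:2]+n[:2]*.048)
print('ring scaled',cam0[:2]+(c-cam0[:2])*.084/d)
# loop centre
a=atz(w,f((335,500)),.1685+.0025+.0025);print('loop pt',a)
E
```

```text
ring [ 0.41234487 -0.1263862 ] 0.0817756423962447 cam [ 0.41411729 -0.14453651  0.39316175]
[ 0.35491601 -0.13799931  0.144     ] [ 0.44567707 -0.19708524  0.144     ] 0.1082991967708925 -33.06434028545333
lid centre [ 0.37410868 -0.20776908  0.144     ] tcp [ 0.37309409 -0.20678995  0.25110914]
scaled [ 0.37363639 -0.20855523]
ring scaled [ 0.41229666 -0.1258925 ]
loop pt [ 0.38520983 -0.18990915  0.1735    ]
```

>>> {"op": "send_rows", "data": {"rows": [[0.03,0.06,0,0,0,0,255],[0.08,0.17,0,0,0,0,255],[0.14,0.3,0,0,0,0,255],[0.2,0.43,0,0,0,0,255],[0.26,0.55,0,0,0,0,255],[0.3,0.64,0,0,0,0,255],[0.32,0.686,0,0,0,0,255],[0.32,0.686,-0.05,0,0,0,255],[0.32,0.686,-0.15,0,0,0,255],[0.32,0.686,-0.28,0,0,0,255],[0.32,0.686,-0.4,0,0,0,255],[0.32,0.686,-0.4,0,0,0,255]]}}

```text
time_s: 31.65
tcp_pos: [0.4091, -0.1246, 0.2012]
tcp_rot: [[0.837, -0.547, -0.004], [-0.547, -0.837, 0.001], [-0.004, 0.002, -1.0]]
contact_force: [-1.5, 1.0, -8.1]
opening: 0.0233
```

```bash
python3 f.py; python3 - <<'E'
from h import *
snap('scene','s19.png')
im=cv2.imread('pics/s19.png');cv2.imwrite('pics/s19c.png',cv2.resize(im[110:260,270:420],None,fx=4,fy=4,interpolation=cv2.INTER_CUBIC))
E
```

```text
31.65 pos [ 0.4091 -0.1246  0.2012] z [-0.0041  0.0005] F [-1.49  1.   -8.12] pull+x_box -1.8 s_mm -295.57 tq [0.033 0.273 0.036]
```

View pics/s19c.png

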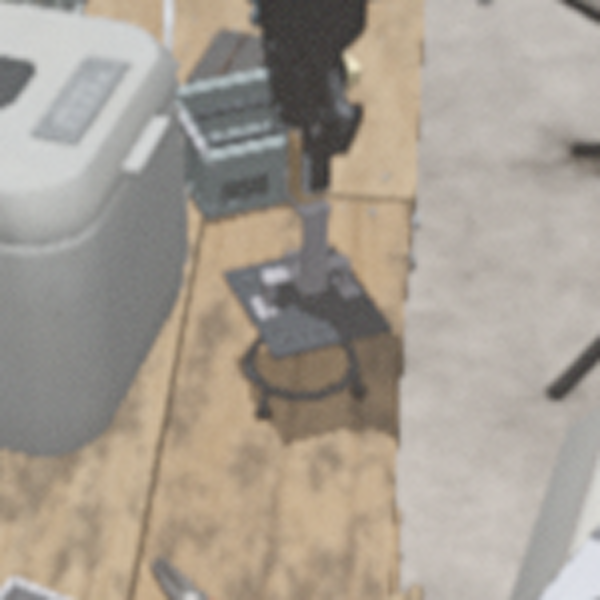

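>>> {"op": "send_rows", "data": {"rows": [[0,0,-0.05,0,0,0,255],[0,0,-0.12,0,0,0,255],[0,0,-0.19,0,0,0,255],[0,0,-0.26,0,0,0,255],[0,0,-0.33,0,0,0,255],[0,0,-0.39,0,0,0,255],[0,0,-0.42,0,0,0,255],[0,0,-0.43,0,0,0,255],[0,0,-0.43,0,0,0,255],[0,0,-0.43,0,0,0,255]]}}

```text
time_s: 32.7
tcp_pos: [0.4113, -0.1241, 0.1519]
tcp_rot: [[0.838, -0.546, 0.001], [-0.546, -0.838, -0.0], [0.001, -0.0, -1.0]]
contact_force: [-0.3, 0.4, -10.0]
opening: 0.0232
```

```bash
python3 f.py; python3 - <<'E'
from h import *
snap('wrist','w20.png')
E
```

```text
32.7 pos [ 0.4113 -0.1241  0.1519] z [ 0.0007 -0.0002] F [-0.35  0.44 -9.99] pull+x_box -0.53 s_mm -294.05 tq [-0.035  0.017 -0.001]
```

View pics/w20.png

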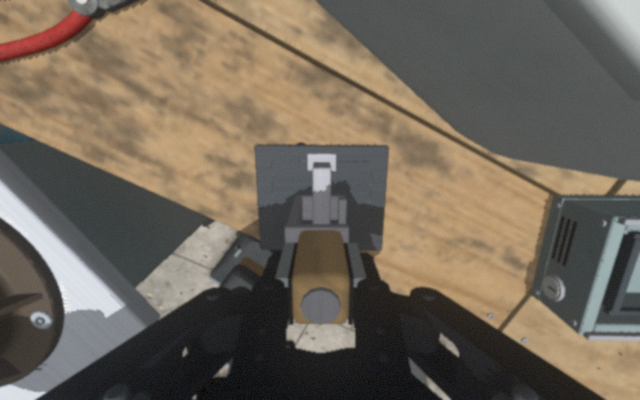

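>>> {"op": "send_rows", "data": {"rows": [[0,0,-0.01,0,0,0,255],[0,0,-0.02,0,0,0,255],[0,0,-0.03,0,0,0,255],[0,0,-0.04,0,0,0,255],[0,0,-0.05,0,0,0,255],[0,0,-0.055,0,0,0,255],[0,0,-0.055,0,0,0,255]]}}

```text
time_s: 33.45
tcp_pos: [0.4109, -0.124, 0.1449]
tcp_rot: [[0.838, -0.546, -0.0], [-0.546, -0.838, 0.0], [-0.0, 0.0, -1.0]]
contact_force: [0.7, -0.4, -8.7]
opening: 0.023
```

>>> {"op": "send_rows", "data": {"rows": [[0,0,-0.005,0,0,0,255],[0,0,-0.008,0,0,0,255],[0,0,-0.008,0,0,0,255]]}}

```text
time_s: 33.75
tcp_pos: [0.411, -0.124, 0.144]
tcp_rot: [[0.838, -0.546, -0.0], [-0.546, -0.838, -0.0], [0.0, 0.0, -1.0]]
contact_force: [-0.1, 0.3, -9.0]
opening: 0.0228
```

>>> {"op": "send_rows", "data": {"rows": [[0,0,-0.004,0,0,0,255],[0,0,-0.008,0,0,0,255],[0,0,-0.008,0,0,0,255]]}}

```text
time_s: 34.05
tcp_pos: [0.4116, -0.1241, 0.1435]
tcp_rot: [[0.838, -0.546, 0.001], [-0.546, -0.838, -0.0], [0.001, -0.0, -1.0]]
contact_force: [0.1, 0.3, -2.3]
opening: 0.0228
```

```bash
python3 f.py
```

```text
34.05 pos [ 0.4116 -0.1241  0.1435] z [ 0.0014 -0.0003] F [ 0.09  0.3  -2.3 ] pull+x_box -0.09 s_mm -293.75 tq [-0.004 -0.071 -0.003]
```

>>> {"op": "send_rows", "data": {"rows": [[0,0,-0.02,0,0,0,255],[0,0,-0.045,0,0,0,255],[0,0,-0.07,0,0,0,255],[0,0,-0.095,0,0,0,255],[0,0,-0.118,0,0,0,255],[0,0,-0.118,0,0,0,255],[0,0,-0.118,0,0,0,255]]}}

```text
time_s: 34.75
tcp_pos: [0.411, -0.1239, 0.1288]
tcp_rot: [[0.838, -0.546, -0.0], [-0.546, -0.838, 0.0], [-0.0, 0.0, -1.0]]
contact_force: [0.2, 0.8, -2.5]
opening: 0.0232
```

```bash
python3 f.py; python3 - <<'E'
from h import *
snap('wrist','w21.png')
o=get_obs();overlay('pics/w21.png','pics/w21o.png',(220,100,420,300),3,cam('wrist'),o['tcp_pos'],-33.1,[.412,-.1255,.063],dz=-.0833)
E
```

```text
34.75 pos [ 0.411  -0.1239  0.1288] z [-0.0002  0.0001] F [ 0.18  0.76 -2.48] pull+x_box -0.27 s_mm -294.4 tq [-0.015 -0.052 -0.011]
```

View pics/w21o.png

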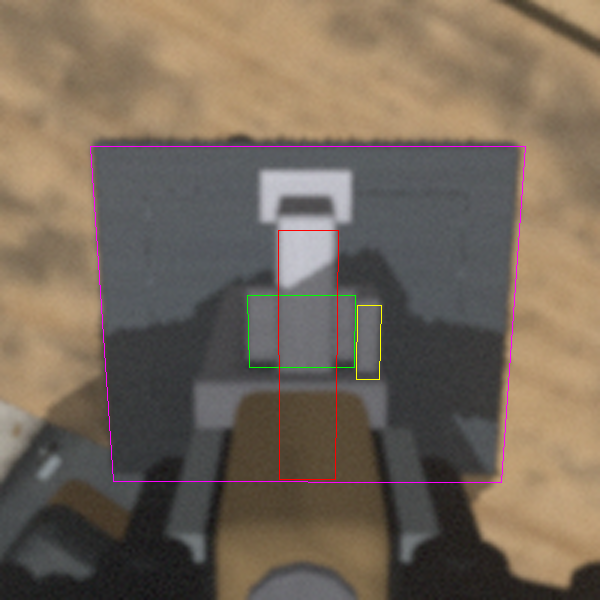

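>>> {"op": "send_rows", "data": {"rows": [[-0.05,0.033,0,0,0,0,255],[-0.11,0.072,0,0,0,0,255],[-0.17,0.111,0,0,0,0,255],[-0.23,0.15,0,0,0,0,255],[-0.28,0.182,0,0,0,0,255],[-0.28,0.182,0,0,0,0,255],[-0.28,0.182,0,0,0,0,255]]}}

```text
time_s: 35.5
tcp_pos: [0.3776, -0.1022, 0.1291]
tcp_rot: [[0.838, -0.546, 0.001], [-0.546, -0.838, -0.0], [0.001, -0.0, -1.0]]
contact_force: [0.4, 0.6, -1.7]
opening: 0.0231
```

```bash
python3 f.py; python3 - <<'E'
from h import *
snap('wrist','w22.png')
o=get_obs();overlay('pics/w22.png','pics/w22o.png',(220,100,420,300),3,cam('wrist'),o['tcp_pos'],-33.1,[.412,-.1255,.063],dz=-.0833)
E
```

```text
35.5 pos [ 0.3776 -0.1022  0.1291] z [ 0.0006 -0.0003] F [ 0.43  0.57 -1.72] pull+x_box 0.04 s_mm -334.25 tq [ 0.023 -0.019 -0.012]
```

View pics/w22o.png

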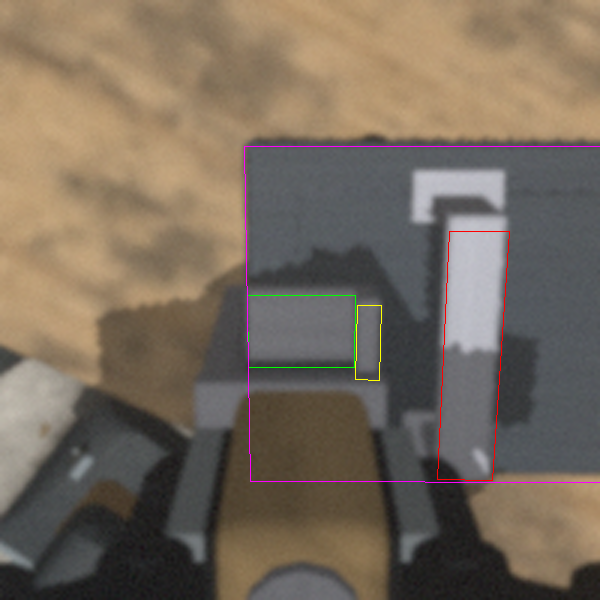

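>>> {"op": "send_rows", "data": {"rows": [[0,0,0.15,0,0,0,255],[0,0,0.4,0,0,0,255],[0,0,0.75,0,0,0,255],[0,0,1,0,0,0,255],[0,0.3,1,0,0,0.08,255],[0,0.65,1,0,0,0.16,255],[0,1,1,0,0,0.24,255]]}}

```text
time_s: 36.25
tcp_pos: [0.3777, 0.0189, 0.2494]
tcp_rot: [[0.981, -0.196, 0.001], [-0.196, -0.981, 0.0], [0.001, -0.0, -1.0]]
contact_force: [1.7, 1.1, -2.2]
opening: 0.0231
```

>>> {"op": "send_rows", "data": {"rows": [[0,0.35,0,0,0,0.08,255],[0,0.7,0,0,0,0.16,255],[0.03,1,0,0,0,0.221,255]]}}

```text
time_s: 36.55
tcp_pos: [0.3808, 0.14, 0.2492]
tcp_rot: [[0.988, 0.151, 0.001], [0.151, -0.988, 0.0], [0.001, -0.0, -1.0]]
contact_force: [-0.2, 0.2, -2.2]
opening: 0.0227
```

>>> {"op": "send_rows", "data": {"rows": [[0.04,0.3,0,0,0,0,255],[0.08,0.55,0,0,0,0,255],[0.08,0.662,0,0,0,0,255],[0.08,0.662,-0.2,0,0,0,255],[0.08,0.662,-0.45,0,0,0,255],[0.08,0.662,-0.55,0,0,0,255],[0.08,0.662,-0.55,0,0,0,255],[0.08,0.662,-0.55,0,0,0,255]]}}

```text
time_s: 37.35
tcp_pos: [0.3911, 0.2175, 0.1836]
tcp_rot: [[0.989, 0.145, 0.0], [0.145, -0.989, 0.0], [0.0, -0.0, -1.0]]
contact_force: [0.0, 0.5, -1.6]
opening: 0.0231
```

```bash
python3 f.py; python3 - <<'E'
from h import *
o=get_obs();R=o['tcp_rot'];print('yaw',np.degrees(np.arctan2(R[1,0],R[0,0])),'to go',np.array([.3908,.2173,.095])-o['tcp_pos'])
snap('wrist','w23.png')
E
```

```text
37.35 pos [0.3911 0.2175 0.1836] z [0.0003 0.0004] F [ 0.02  0.55 -1.63] pull+x_box -0.29 s_mm -497.54 tq [ 0.029 -0.002 -0.023]
yaw 8.36612665724673 to go [-0.00026838 -0.0002351  -0.08860842]
```

View pics/w23.png

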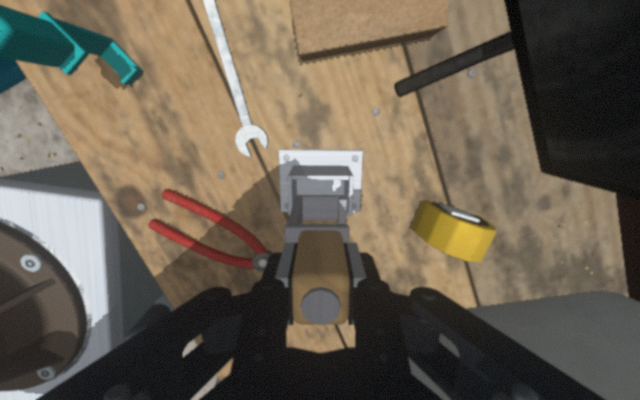

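>>> {"op": "send_rows", "data": {"rows": [[0,0,-0.1,0,0,0,255],[0,0,-0.22,0,0,0,255],[0,0,-0.3,0,0,0,255],[0,0,-0.4,0,0,0,255],[0,0,-0.4,0,0,0,255]]}}

```text
time_s: 37.9
tcp_pos: [0.3899, 0.2167, 0.1335]
tcp_rot: [[0.989, 0.146, -0.002], [0.146, -0.989, -0.001], [-0.002, 0.001, -1.0]]
contact_force: [-0.3, 0.0, -2.0]
opening: 0.0227
```

>>> {"op": "send_rows", "data": {"rows": [[0,0,-0.08,0,0,0,255],[0,0,-0.16,0,0,0,255],[0,0,-0.24,0,0,0,255],[0,0,-0.29,0,0,0,255],[0,0,-0.315,0,0,0,255],[0,0,-0.315,0,0,0,255],[0,0,-0.315,0,0,0,255]]}}

```text
time_s: 38.6
tcp_pos: [0.3907, 0.2175, 0.0973]
tcp_rot: [[0.989, 0.146, 0.0], [0.146, -0.989, 0.0], [0.0, -0.0, -1.0]]
contact_force: [0.6, -0.0, -1.9]
opening: 0.0231
```

```bash
python3 f.py
```

```text
38.6 pos [0.3907 0.2175 0.0973] z [0.0003 0.0002] F [ 0.56 -0.01 -1.92] pull+x_box 0.47 s_mm -497.81 tq [-0.004 -0.009  0.051]
```

Expected floor contact at about z 0.0925–0.0935; go down 0.8 mm at a time.

>>> {"op": "send_rows", "data": {"rows": [[0,0,-0.007,0,0,0,255],[0,0,-0.014,0,0,0,255],[0,0,-0.02,0,0,0,255],[0,0,-0.02,0,0,0,255]]}}

```text
time_s: 39.0
tcp_pos: [0.3906, 0.2172, 0.0947]
tcp_rot: [[0.989, 0.146, 0.0], [0.146, -0.989, -0.0], [0.0, 0.0, -1.0]]
contact_force: [-0.6, -0.1, -1.4]
opening: 0.0233
```

>>> {"op": "send_rows", "data": {"rows": [[0,0,-0.006,0,0,0,255],[0,0,-0.009,0,0,0,255],[0,0,-0.009,0,0,0,255]]}}

```text
time_s: 39.3
tcp_pos: [0.3906, 0.2173, 0.0936]
tcp_rot: [[0.989, 0.146, -0.0], [0.146, -0.989, -0.0], [-0.0, 0.0, -1.0]]
contact_force: [0.1, -0.4, -1.2]
opening: 0.0233
```

```bash
python3 f.py
```

```text
39.3 pos [0.3906 0.2173 0.0936] z [-0.0001 -0.    ] F [ 0.1  -0.41 -1.22] pull+x_box 0.31 s_mm -497.8 tq [ 0.025  0.046 -0.008]
```

>>> {"op": "send_rows", "data": {"rows": [[0,0,-0.004,0,0,0,255],[0,0,-0.007,0,0,0,255],[0,0,-0.007,0,0,0,255]]}}

```text
time_s: 39.6
tcp_pos: [0.3906, 0.2173, 0.0927]
tcp_rot: [[0.989, 0.146, -0.0], [0.146, -0.989, -0.0], [-0.0, 0.0, -1.0]]
contact_force: [-0.2, 0.2, -1.4]
opening: 0.0231
```

```bash
python3 f.py
```

```text
39.6 pos [0.3906 0.2173 0.0927] z [-0.     -0.0001] F [-0.18  0.2  -1.38] pull+x_box -0.26 s_mm -497.81 tq [-0.009 -0.048 -0.027]
```

>>> {"op": "send_rows", "data": {"rows": [[0,0,-0.004,0,0,0,255],[0,0,-0.006,0,0,0,255],[0,0,-0.006,0,0,0,255]]}}

```text
time_s: 39.9
tcp_pos: [0.3906, 0.2174, 0.0924]
tcp_rot: [[0.989, 0.146, 0.0], [0.146, -0.989, -0.0], [0.0, 0.0, -1.0]]
contact_force: [-1.6, -1.2, 5.5]
opening: 0.0231
```

```bash
python3 f.py
```

```text
39.9 pos [0.3906 0.2174 0.0924] z [ 0.0003 -0.    ] F [-1.65 -1.21  5.48] pull+x_box -0.72 s_mm -497.82 tq [-0.219  0.429  0.023]
```

>>> {"op": "send_rows", "data": {"rows": [[0,0,-0.003,0,0,0,255],[0,0,-0.005,0,0,0,255],[0,0,-0.005,0,0,0,255]]}}

```text
time_s: 40.2
tcp_pos: [0.3907, 0.2175, 0.0923]
tcp_rot: [[0.989, 0.146, 0.001], [0.146, -0.989, -0.0], [0.001, 0.0, -1.0]]
contact_force: [-4.6, -2.5, 15.7]
opening: 0.0228
```

```bash
python3 f.py
```

```text
40.2 pos [0.3907 0.2175 0.0923] z [ 0.0008 -0.0002] F [-4.6  -2.51 15.75] pull+x_box -2.49 s_mm -497.87 tq [-0.593  0.985 -0.012]
```

>>> {"op": "send_rows", "data": {"rows": [[0,0,0.006,0,0,0,255],[0,0,0.008,0,0,0,255],[0,0,0.008,0,0,0,255],[0,0,0.008,0,0,0,150],[0,0,0.008,0,0,0,100],[0,0,0.008,0,0,0,50],[0,0,0.008,0,0,0,0],[0,0,0.008,0,0,0,0],[0,0,0.008,0,0,0,0],[0,0,0.008,0,0,0,0],[0,0,0.008,0,0,0,0]]}}

```text
time_s: 41.3
tcp_pos: [0.3906, 0.2173, 0.0924]
tcp_rot: [[0.989, 0.146, 0.0], [0.146, -0.989, 0.0], [0.0, -0.0, -1.0]]
contact_force: [0.0, 0.4, -0.0]
opening: 0.0856
```

```bash
python3 f.py; python3 - <<'E'
from h import *
print(get_obs()['opening']);snap('wrist','w24.png')
E
```

```text
41.3 pos [0.3906 0.2173 0.0924] z [0.0001 0.    ] F [ 0.05  0.39 -0.04] pull+x_box -0.17 s_mm -497.78 tq [0.043 0.018 0.012]
0.08556063090591501
```

View pics/w24.png

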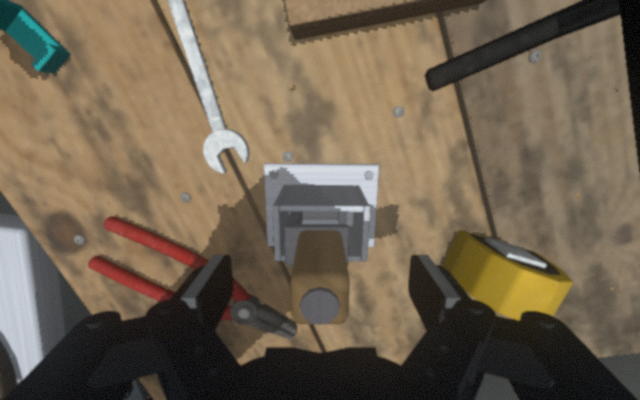

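Lifter stands upright in its holder, released. Retreat straight up and check everything.

>>> {"op": "send_rows", "data": {"rows": [[0,0,0.15,0,0,0,0],[0,0,0.4,0,0,0,0],[0,0,0.75,0,0,0,0],[0,0,1,0,0,0,0],[0,0,1,0,0,0,0]]}}

```text
time_s: 41.85
tcp_pos: [0.3924, 0.2188, 0.2162]
tcp_rot: [[0.989, 0.146, 0.006], [0.146, -0.989, 0.003], [0.007, -0.002, -1.0]]
contact_force: [0.4, 0.8, -0.2]
opening: 0.0853
```

>>> {"op": "send_rows", "data": {"rows": [[0,-0.2,0.3,0,0,0,0],[0,-0.5,0.6,0,0,0,0],[0,-0.8,0.8,0,0,0,0],[0,-0.8,0.8,0,0,0,0],[0,-0.8,0.8,0,0,0,0]]}}

```text
time_s: 42.35
tcp_pos: [0.3907, 0.1206, 0.3083]
tcp_rot: [[0.99, 0.143, 0.001], [0.143, -0.99, -0.0], [0.001, 0.0, -1.0]]
contact_force: [-0.3, -0.4, 0.7]
opening: 0.0853
```

```bash
python3 f.py; python3 - <<'E'
from h import *
snap('wrist','w25.png');snap('scene','s25.png');snap('top','t25.png')
im=cv2.imread('pics/s25.png');cv2.imwrite('pics/s25c.png',cv2.resize(im[90:340,200:400],None,fx=2.4,fy=2.4,interpolation=cv2.INTER_CUBIC))
im=cv2.imread('pics/t25.png');cv2.imwrite('pics/t25c.png',cv2.resize(im[120:300,210:460],None,fx=3,fy=3,interpolation=cv2.INTER_CUBIC))
E
```

```text
42.35 pos [0.3907 0.1206 0.3083] z [ 0.0008 -0.0002] F [-0.33 -0.44  0.7 ] pull+x_box -0.04 s_mm -444.92 tq [-0.029 -0.015 -0.022]
```

View pics/w25.png

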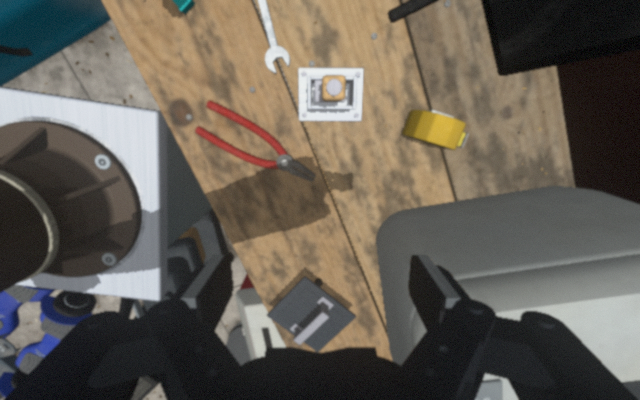

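View pics/s25c.png

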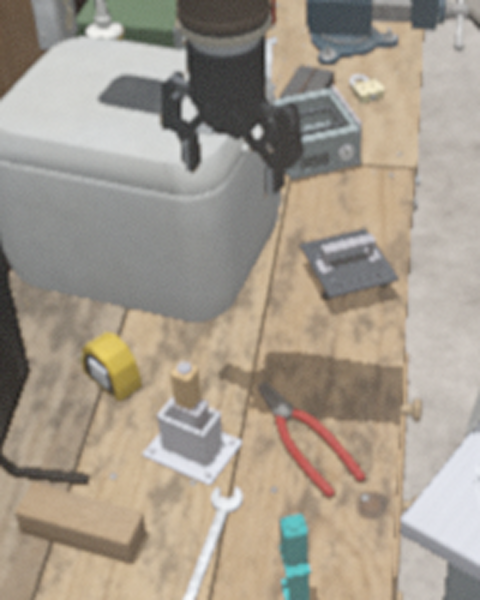

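View pics/t25c.png

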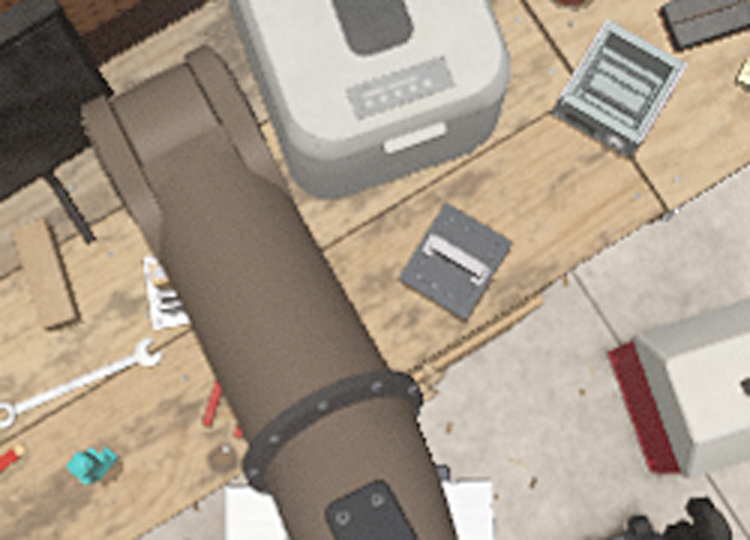

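```bash
python3 -c "
from bench import *
print(job_done())"
```

```text
the job is handed in; nothing more can be done
None
```

I carried out the whole job and handed it in at about 42 s of the 72 s allowed. `job_done` gives no verdict, so the results below rest on my own checks.

- **Drawing the lid:** I took the wooden-gripped lifter, not the turquoise one, and hooked the loop from the front. The lid slid forward about 12 mm at 3–5 N. It stopped moving as the force rose to 7.5 N, which I took as the stop, and I eased off there.
- **Lifting and placing:** I lifted in half-millimetre steps, and the load settled at about 6.5 N, the lid's own weight. That showed the catches were free. I set the lid down on the cooling ring and unhooked the lifter.
- **Returning the lifter:** The lifter went back into its holder, meeting the floor at the same height as when I gripped it. I pressed it down with about 16–18 N for a moment before easing off and letting go.

**Last checks:**
- In the final top picture the lid's centre lies on the ring's earlier centre, within about a pixel.
- In the final pictures the lid looks flat and the lifter stands upright in the holder. The tape, offcut and other things look unmoved.
- The gripper is open and clear, and the contact force reads about zero.

**Things that disagreed:**
- Sizes measured with the wrist camera came out about 1–3% small. I scaled for this when placing the lid.
- The lifter met the loop about 1 mm later than I had worked out.
- While drawing, the vertical force drifted by about 3 N until I raised the tool half a millimetre.

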